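# Dry-stack two modelling-board mock-ups

## Robot

A 6-joint arm with a two-finger parallel gripper is mounted at the origin on the work surface. World frame = base frame: x ahead of the robot, y to its left, z up, the work surface at z = 0. Lengths are in m, angles in rad, forces in N, time in s.
With the tool pointing down it reaches from about 0.25 to 0.725 m from the base axis. Payload 4 kg.
Tool frame: the origin (TCP) lies between the finger pads; the fingertips stand 25 mm ahead of it and the grasp point (between the pads) lies 6 mm ahead of it (robot.tip_reach is the distance from the TCP to the fingertips, in m); z points along the fingers, y is the direction in which the jaws open and shut (so a half turn about z gives the same grasp; the last joint's range is limited). The gripper opens to 85 mm and grips with 20 to 120 N. Pads are 22 mm wide; open, the fingers measure 114 mm over their backs; the gripper's body (76 mm by 85 mm) begins 54 mm behind the grasp point. The pads swing forward as they close: fully open they stand 13 mm farther back than shut.
Start: joints at [-1.322, 0.241, 0.005, 1.335, 0, 1.571], TCP at [0.123, -0.485, 0.256] pointing down, gripper open.
Joint ranges: [-2.72, 2.72], [-1.05, 1.87], [-1.09, 1.28], [-1.99, 2.15], [-1.42, 1.44], [-3.14, 3.14]. Speed limits (rad/s): [2.79, 2.79, 3.14, 3.14, 3.14, 3.14].

## Interface

Orientations are given as a rotation vector (axis times angle).
In Python, from rig import status, eyes, hand_in, robot gives the robot as it stands. The module is installed in compiled form; this text tells all that it offers.
- The arm moves only by the tool play_rows, never from a script. Its argument "targets" is a list of rows, each a list of 7 numbers: the shift along the tool's x, y, z in mm, then the turn, a rotation vector about the tool's x, y, z in degrees, then the opening, from 0 (shut) to 1 (fully open). A call has 1 to 20 rows; each row is the pose to reach, as a shift and turn from the pose measured when the call began, along the tool's axes at that moment; what a row does not reach only later rows make up. A row lasts 1/12 s, in which the tool goes at most 41.7 mm and 7.16 degrees, less where a joint would pass 70% of its speed; a pose out of reach is approached as far as the arm can. A call with a gripper value outside its range is refused whole. The fingers move at their own pace and stop on an object; "force" is the grip in N (left out, the last holds). Time passes only in rows, so rows that repeat a pose let the fingers close. It gives the time, the measured TCP pose, the force and the opening at its end, in the units of the state.
- status.get_state(): the state, without advancing time (a new reading comes with each control period).
- eyes.snapshot(name): name is "scene" or "side" or "wrist"; returns a dict with "color" (400x640x3 uint8, red, green, blue), "intrinsics" (3x3 intrinsics, pixels), "R" (3x3) and "t" (3): a world point X has camera coordinates R X + t; the wrist camera has in their place "hand_eye" (4x4, takes a point from camera to tool coordinates, whose origin is the TCP and whose axes are the flange's). Camera axes: x right, y down, z forward; pixel columns grow to the right and rows downward; lengths in m; the calibration is good to about 2 mm. A picture is of the moment at which its call begins: read the wrist's pose just before it. There is no depth.
- hand_in(): hands the job in, once; it reports no verdict.
The state is a dict: "clock": time; "joint_pos": joint angles; "joint_velocities": joint speeds; "joint_torque": joint torques, N m; "eef_pos": TCP position; "tool_rot": TCP orientation; "force": force on the tool from outside, world axes, zero at the start; "ft_torque": the same for the moment, N m; "opening": finger opening in m.
Only numpy, scipy, OpenCV 4.12 (cv2) and the standard library are available. Lean on these libraries where they do the work, as an engineer would, in place of code of your own. Each camera call takes 0.05 s, during which the arm holds its last target.

## Task

Dry-stack the two pink mock-ups on their plywood boards. On the square board build the column: the large square plinth at the bottom, the narrow tall drum standing on it and the small square cap on top, with plinth and cap turned square to the board; on the round board build the foot: the wide flat disc with the hexagonal block on top. Centre each stack on its board and each piece on the one below, and leave the L-shaped offcut where it lies.

Things in the scene. Friction and masses are not known exactly. Their poses are not given: they have to be found in the camera images.
- square_board: Square plywood board, 100 x 100 mm, 10 mm thick, fixed to the bench, with dark centre lines crossing on top. Origin: centre of its underside, at bench height; the top is 10 mm above it. x and y axes are parallel to its edges.
- round_board: Round plywood board, 104 mm diameter, 10 mm thick, fixed to the bench, with dark centre lines crossing on top. Origin: centre of its underside, at bench height; the top is 10 mm above it.
- plinth: The large square piece, 66 x 66 mm, 24 mm high, about 65 g. Pink modelling board, loose, lying flat at the start. Origin: centre of its underside, z up. x and y parallel to its edges.
- drum: The narrow tall round piece, 42 mm diameter, 40 mm high, standing upright, about 35 g. Pink modelling board, loose, lying flat at the start. Origin: centre of its underside, z up. 
- cap: The small square piece, 46 x 46 mm, 20 mm high, about 27 g. Pink modelling board, loose, lying flat at the start. Origin: centre of its underside, z up. x and y parallel to its edges.
- disc: The wide flat round piece, 66 mm diameter, 22 mm high, about 45 g. Pink modelling board, loose, lying flat at the start. Origin: centre of its underside, z up. 
- hexagon: The six-sided piece, 44 mm across flats (51 mm across corners), 24 mm high, about 25 g. Pink modelling board, loose, lying flat at the start. Origin: centre of its underside, z up. Its x axis passes through the middle of a flat, and so does every 60 degrees from it.
- offcut: L-shaped leftover, legs 60 mm long, 20 mm wide, 18 mm high. Pink modelling board, loose, lying flat at the start. Origin: centre of its underside, z up. The origin is the middle of its 60 x 60 mm outline. Not part of the job: it stays where it lies.
Mind the look-alikes: they are no part of the job. Leave any turquoise look-alike of the plinth alone.

How it is judged:
By the outcome, as a careful person would: the job done as asked, in the order asked, and still so for the second after the job is handed in, with the robot touching nothing.
It also fails if it takes over 115 s, if anything falls off the work surface, if the arm or the gripper's body presses on something with over 40 N, if the wrist force passes 120 N, or if a joint passes its speed limit or range.

## Working session

There is one attempt and no reset: what is moved stays moved. The work goes in short steps, Python scripts to look and compute and a tool call to move; the robot and the scene stay as the last step left them, time stands still between calls to the robot, and variables do not carry over. Pictures are saved under pics/ and viewed, and the job is handed in when it is done.

Besides the shell and the picture viewer there is one more tool, called in YAML: its name, and indented under it one key for each argument. play_rows: Moves the arm, as the interface text tells. Its arguments: {"type":"object","properties":{"targets":{"type":"array","items":{"type":"array","items":{"type":"number"}}},"force":{"type":"number"}},"required":["targets"]}

```bash
mkdir -p pics; python3 - <<'E'
from rig import status, eyes, robot
import cv2,numpy as np
print(status.get_state()); print(robot, robot.tip_reach)
for n in ["scene","side","wrist"]:
    s=eyes.snapshot(n); cv2.imwrite(f"pics/a_{n}.png",s["color"][:,:,::-1])
    print(n,{k:np.round(v,4).tolist() for k,v in s.items() if k!="color"})
E
```

```text
{'clock': 0.0, 'joint_pos': array([-1.32200028e+00,  2.41442528e-01,  3.69701163e-03,  1.33519158e+00,
       -9.53841719e-06,  1.57077547e+00]), 'joint_velocities': array([ 0.00092106, -0.00064154, -0.00041079,  0.00060959,  0.00064033,
        0.00138136]), 'joint_torque': array([ 9.24814012e-04, -3.72317612e+01,  2.52407777e+01,  1.68985699e-02,
       -1.88986064e-05,  7.51191855e-07]), 'eef_pos': array([ 0.12297098, -0.48403445,  0.25538776]), 'tool_rot': array([-3.11520539e+00, -3.89569819e-01,  4.31776453e-04]), 'force': array([ 0.19339184, -0.38588834,  1.04245527]), 'ft_torque': array([ 0.02571274,  0.02852504, -0.00244783]), 'opening': 0.08524610791632074}
<Robot object at 0x7f9d0f1c7a10> 0.025
scene {'intrinsics': [[517.165, 0.0, 331.2102], [0.0, 517.165, 196.6533], [0.0, 0.0, 1.0]], 'R': [[0.3471, 0.9376, -0.0204], [0.559, -0.2243, -0.7982], [-0.753, 0.2657, -0.602]], 't': [-0.1347, -0.248, 1.6769]}
side {'intrinsics': [[361.0841, 0.0, 317.0304], [0.0, 361.0841, 195.7364], [0.0, 0.0, 1.0]], 'R': [[-0.8733, -0.4869, -0.0177], [-0.3446, 0.643, -0.6839], [0.3444, -0.5912, -0.7293]], 't': [0.4108, 0.216, 0.6729]}
wrist {'intrinsics': [[336.8652, 0.0, 318.5804], [0.0, 336.8652, 200.1538], [0.0, 0.0, 1.0]], 'hand_eye': [[-0.0003, -0.9649, -0.2628, 0.0669], [1.0, 0.0002, -0.0021, -0.0005], [0.0021, -0.2628, 0.9649, -0.1172], [0.0, 0.0, 0.0, 1.0]]}
```

View pics/a_scene.png

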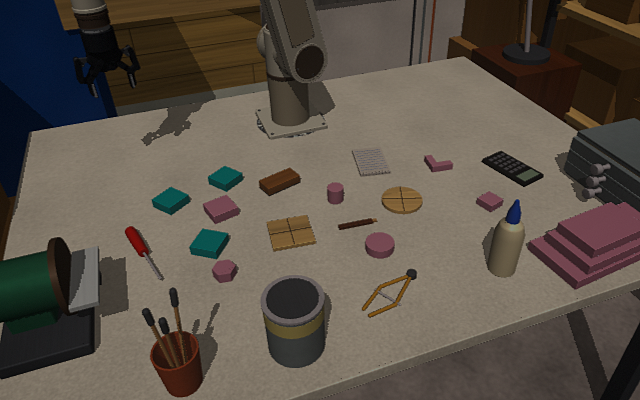

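View pics/a_side.png

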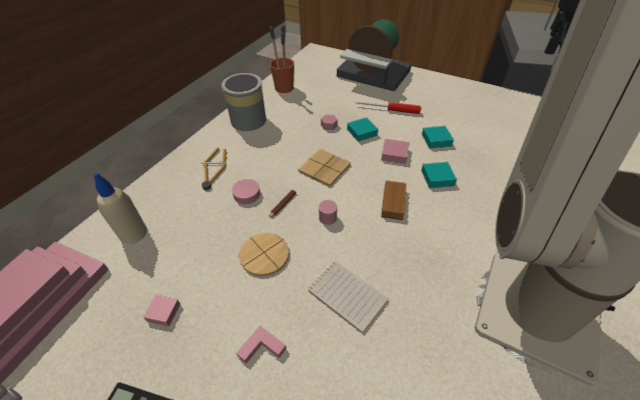

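View pics/a_wrist.png

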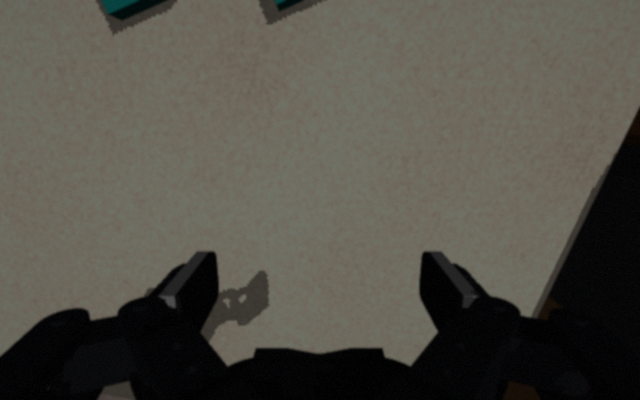

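```bash
cat > h.py <<'E'
import numpy as np,cv2
from scipy.spatial.transform import Rotation as Rn
from rig import status, eyes, robot
def ray(s,uv,z,T=None):
    K=s["intrinsics"]; d=np.linalg.inv(K)@np.array([uv[0],uv[1],1.0])
    if "hand_eye" in s:
        M=T@s["hand_eye"]; o=M[:3,3]; d=M[:3,:3]@d
    else:
        R=s["R"]; o=-R.T@s["t"]; d=R.T@d
    return (o+d*(z-o[2])/d[2])
def pose():
    st=status.get_state(); T=np.eye(4); T[:3,:3]=Rn.from_rotvec(st["tool_rot"]).as_matrix(); T[:3,3]=st["eef_pos"]; return T,st
def masks(img):
    h=cv2.cvtColor(img,cv2.COLOR_RGB2HSV); H,S,V=cv2.split(h)
    pink=(((H>160)|(H<4))&(S>50)&(V>50)).astype(np.uint8)*255
    return pink,h
def yawof(R): # tool pointing down; yaw of tool x axis
    return np.degrees(np.arctan2(R[1,0],R[0,0]))
def delta(xyz,yaw):
    """target TCP, tool down with tool-x at yaw deg; prints shift mm, rotvec deg in tool axes"""
    T,st=pose(); R=T[:3,:3]
    c,s=np.cos(np.radians(yaw)),np.sin(np.radians(yaw))
    G=np.array([[c,s,0],[s,-c,0],[0,0,-1.0]])
    d=R.T@(np.array(xyz)-T[:3,3])*1000
    r=np.degrees(Rn.from_matrix(R.T@G).as_rotvec())
    print("cur",np.round(T[:3,3],4),"yaw",round(yawof(R),1),"-> d",np.round(d,1),"r",np.round(r,1))
E
python3 - <<'E'
from h import *
big=[]
for n in ["scene","side"]:
    s=eyes.snapshot(n); m,h=masks(s["color"])
    k,lab,st,c=cv2.connectedComponentsWithStats(m)
    for i in range(1,k):
        if 60<st[i,4]<3000:
            P=ray(s,c[i],0.012); v=h[:,:,2][lab==i]
            print(n,st[i],np.round(c[i],1),np.round(P[:2],3),np.percentile(v,[5,25,50,75,95]))
    cr=s["color"][130:300,130:530] if n=="scene" else s["color"][90:370,130:530]
    cv2.imwrite(f"pics/b_{n}.png",cv2.resize(cr,None,fx=2,fy=2,interpolation=cv2.INTER_CUBIC)[:,:,::-1])
E
```

```text
scene [425 155  28  17 263] [438.6 164. ] [0.422 0.305] [ 76.2  86.  109.  117.  121.9]
scene [327 182  17  22 307] [334.9 192.7] [ 0.439 -0.008] [ 60.   80.   88.  116.5 121. ]
scene [476 191  28  21 358] [489.4 201. ] [0.616 0.339] [ 65.  71. 115. 116. 121.]
scene [203 195  36  29 667] [220.5 208.7] [ 0.395 -0.298] [ 64.6  77.  115.  117.  120. ]
scene [125 226  24  31 338] [136.  240.8] [ 0.442 -0.504] [ 66.    83.   103.   113.75 118.  ]
scene [365 232  30  27 628] [379.4 244.7] [0.662 0.015] [ 72.  88. 116. 117. 121.]
scene [212 260  25  23 420] [223.4 270.6] [ 0.614 -0.332] [ 63.  86. 114. 116. 119.]
side [387 103  34  11 251] [404.  107.7] [ 0.445 -0.509] [ 79.5 100.5 125.  157.  167. ]
side [321 115  16  15 209] [328.7 121.9] [ 0.617 -0.334] [ 79.   99.  140.  169.  171.6]
side [382 139  27  25 536] [395.  150.9] [ 0.396 -0.3  ] [ 98. 107. 168. 169. 171.]
side [232 179  28  25 543] [245.7 191.1] [0.662 0.014] [ 84.  123.5 181.  183.  186. ]
side [319 200  18  25 372] [327.5 211.7] [ 0.455 -0.022] [ 86.55  96.   152.   173.   175.  ]
side [144 295  36  31 732] [161.5 310.2] [0.614 0.339] [ 64.  135.5 193.  195.  195. ]
side [236 326  50  37 825] [260.4 344.3] [0.415 0.302] [ 79. 170. 186. 188. 189.]
```

View pics/b_scene.png

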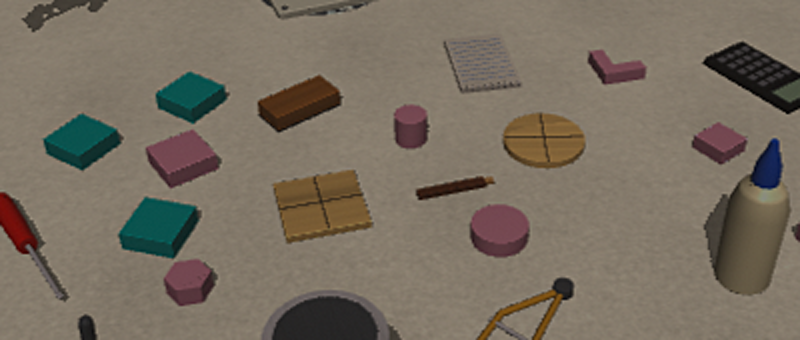

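The enlarged crop covers the candidates, given here in full-scene pixels. There are four large squares: pink at (221,208), and turquoise at (171,200), (225,178) and (209,243). The pink one is the plinth, because the task names pink and says to leave the turquoise ones. The cap is the small pink square at (489,201), the drum (335,193), the disc (379,245), the hexagon (224,271) and the offcut (438,163). The stepped pink stack at the far right is too big to be any of these pieces. Next I'll refine the positions using the bright top faces in both views.

```bash
python3 - <<'E'
from h import *
hts=dict(plinth=.024,drum=.040,cap=.020,disc=.022,hexagon=.024)
px=dict(scene=dict(plinth=(220,208),drum=(335,192),cap=(489,201),disc=(379,244),hexagon=(223,270)),
 side=dict(plinth=(395,151),drum=(327,211),cap=(161,310),disc=(246,191),hexagon=(329,122)))
for n in ["scene","side"]:
    s=eyes.snapshot(n); m,h=masks(s["color"]); V=h[:,:,2]
    k,lab=cv2.connectedComponents(m)
    for o,(u,v) in px[n].items():
        i=lab[v,u]; vals=V[lab==i]; t,_=cv2.threshold(vals.reshape(-1,1),0,255,cv2.THRESH_OTSU)
        top=((lab==i)&(V>t)).astype(np.uint8)
        top=cv2.morphologyEx(top,cv2.MORPH_CLOSE,np.ones((3,3)))
        cs,_=cv2.findContours(top,cv2.RETR_EXTERNAL,cv2.CHAIN_APPROX_NONE); c=max(cs,key=cv2.contourArea)[:,0]
        W=np.array([ray(s,p,hts[o])[:2] for p in c],np.float32)*1000
        mm=cv2.moments(W.reshape(-1,1,2)); r=cv2.minAreaRect(W)
        print(n,o,"ctr",round(mm['m10']/mm['m00'],1),round(mm['m01']/mm['m00'],1),"rect",np.round(r[0],1),np.round(r[1],1),round(r[2],1))
    hh=cv2.cvtColor(s["color"],cv2.COLOR_RGB2HSV)
    w=((hh[:,:,0]>11)&(hh[:,:,0]<24)&(hh[:,:,1]>95)).astype(np.uint8)
    w=cv2.morphologyEx(w,cv2.MORPH_CLOSE,np.ones((5,5)))
    k,lab,st,c=cv2.connectedComponentsWithStats(w)
    for i in range(1,k):
        if 700<st[i,4]<4000:
            cs,_=cv2.findContours((lab==i).astype(np.uint8),cv2.RETR_EXTERNAL,cv2.CHAIN_APPROX_NONE);
            W=np.array([ray(s,p,.010)[:2] for p in cs[0][:,0]],np.float32)*1000;r=cv2.minAreaRect(W)
            print(n,"wood",c[i].round(),np.round(r[0],1),np.round(r[1],1),round(r[2],1))
E
```

```text
scene plinth ctr 396.0 -297.3 rect [ 395.5 -297.5] [67.1 64.7] 14.8
scene drum ctr 450.5 -12.8 rect [450.6 -12.8] [40.4 39.1] 8.9
scene cap ctr 615.3 339.8 rect [615.1 339.8] [45.9 46.2] 17.1
scene disc ctr 662.0 15.7 rect [661.9  15.4] [65.  61.5] 9.1
scene hexagon ctr 615.0 -331.3 rect [ 615.  -331.4] [42.9 45.7] 51.6
scene wood [490.  31.] [-409.6 1022.7] [ 304.9 1048.2] 51.6
scene wood [402. 200.] [527.4 139.9] [102.4 108.5] 68.1
scene wood [290. 233.] [ 543.  -160.1] [100.1 108.5] 84.1
scene wood [ 60. 271.] [ 490.3 -665.1] [268.2  47.1] 6.8
scene wood [171. 344.] [ 749.6 -465.3] [143.8  54.3] 0.9
side plinth ctr 396.1 -299.9 rect [ 396.1 -300. ] [64.3 64.6] 14.9
side drum ctr 451.0 -14.7 rect [450.9 -14.7] [38.1 38.8] 28.2
side cap ctr 614.8 338.3 rect [614.7 338. ] [44.9 45.3] 16.7
side disc ctr 662.4 13.6 rect [663.   12.7] [63.9 61.2] 28.2
side hexagon ctr 616.5 -333.8 rect [ 616.3 -332. ] [44.3 40.3] 27.6
side wood [324. 167.] [ 536.9 -157.2] [103.7 100.9] 83.8
side wood [394. 200.] [ 335.4 -134.4] [ 50.3 118. ] 17.2
side wood [264. 254.] [520.3 141. ] [101.4 105.9] 60.2
```

```bash
python3 - <<'E'
from h import *
s=eyes.snapshot("scene")
hh=cv2.cvtColor(s["color"],cv2.COLOR_RGB2HSV)
w=((hh[:,:,0]>80)&(hh[:,:,0]<100)&(hh[:,:,1]>120)).astype(np.uint8)
k,lab,st,c=cv2.connectedComponentsWithStats(w)
for i in range(1,k):
    if st[i,4]>200: print(c[i].round(),ray(s,c[i],.012).round(3))
delta((.396,-.2985,.20),14.8)
E
```

```text
[225. 178.] [ 0.266 -0.261  0.012]
[170. 200.] [ 0.313 -0.411  0.012]
[209. 243.] [ 0.514 -0.347  0.012]
cur [ 0.1231 -0.4845  0.2562] yaw 14.3 -> d [ 310.3 -113.1   56.2] r [-0.  -0.  -0.5]
```

play_rows:
  targets:
    - [310,-113,56,0,0,-0.5,1]
    - [310,-113,56,0,0,-0.5,1]
    - [310,-113,56,0,0,-0.5,1]
    - [310,-113,56,0,0,-0.5,1]
    - [310,-113,56,0,0,-0.5,1]
    - [310,-113,56,0,0,-0.5,1]
    - [310,-113,56,0,0,-0.5,1]
    - [310,-113,56,0,0,-0.5,1]
    - [310,-113,56,0,0,-0.5,1]
    - [310,-113,56,0,0,-0.5,1]
    - [310,-113,56,0,0,-0.5,1]
    - [310,-113,56,0,0,-0.5,1]
    - [310,-113,56,0,0,-0.5,1]
  force: 30

```text
clock: 1.48
eef_pos: [0.3947, -0.2997, 0.2006]
tool_rot: [3.116, 0.399, 0.0]
force: [-0.7, 0.7, 0.3]
opening: 0.0856
```

```bash
cat >> h.py <<'E'
def wristview(name,hz,seed=None,kind="pink"):
    """contour of the pink top face nearest to the given world point"""
    T,st=pose(); s=eyes.snapshot("wrist"); im=s["color"]
    cv2.imwrite(f"pics/{name}.png",im[:,:,::-1])
    hh=cv2.cvtColor(im,cv2.COLOR_RGB2HSV); V=hh[:,:,2]
    if kind=="pink": m,_=masks(im)
    else: m=((hh[:,:,0]>8)&(hh[:,:,0]<26)&(hh[:,:,1]>95)&(V>60)).astype(np.uint8)*255; m=cv2.morphologyEx(m,cv2.MORPH_CLOSE,np.ones((9,9)))
    k,lab,stt,c=cv2.connectedComponentsWithStats(m)
    for i in range(1,k):
        if stt[i,4]<400: continue
        reg=(lab==i)
        if kind=="pink":
            t,_=cv2.threshold(V[reg].reshape(-1,1),0,255,cv2.THRESH_OTSU)
            reg2=reg&(V>t)
            if reg2.sum()>0.5*reg.sum() and V[reg2].mean()>1.2*V[reg&~reg2].mean(): reg=reg2
            reg=cv2.morphologyEx(reg.astype(np.uint8),cv2.MORPH_OPEN,np.ones((3,3)))
        cs,_=cv2.findContours(reg.astype(np.uint8),cv2.RETR_EXTERNAL,cv2.CHAIN_APPROX_NONE); cc=max(cs,key=cv2.contourArea)[:,0]
        W=np.array([ray(s,p,hz,T)[:2] for p in cc],np.float32)*1000
        mm=cv2.moments(W.reshape(-1,1,2)); r=cv2.minAreaRect(W); e=cv2.minEnclosingCircle(W)
        print(stt[i,:5],"ctr",round(mm['m10']/mm['m00'],1),round(mm['m01']/mm['m00'],1),"rect",np.round(r[0],1),np.round(r[1],1),round(r[2],1),"circ",np.round(e[0],1),round(e[1],1))
E
python3 - <<'E'
from h import *
wristview("w1",.024)
delta((.396,-.2985,.20),14.8); print(status.get_state()["clock"])
E
```

```text
[ 530  131   41  109 2588] ctr 444.7 -502.8 rect [ 445.6 -502.8] [97.1 16. ] 14.7 circ [ 445.4 -502.2] 48.8
[ 281  145   75   75 5456] ctr 396.7 -298.3 rect [ 396.3 -298.3] [63.8 64.8] 14.6 circ [ 396.2 -298.1] 44.9
cur [ 0.3947 -0.2998  0.2006] yaw 14.6 -> d [ 1.6 -0.9  0.6] r [ 0.  -0.  -0.2]
1.5333
```

View pics/w1.png

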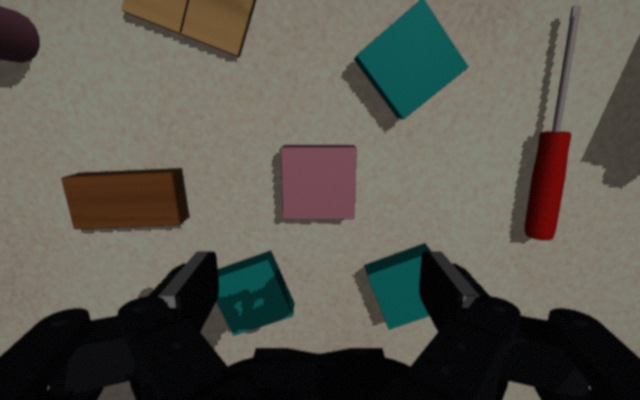

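The plinth is the pink square at (318,183), about level with the tool, and the turquoise squares are clear of the jaw line. I'll look at the square board before picking.

```bash
python3 - <<'E'
from h import *
delta((.540,-.158,.20),-6)
E
```

```text
cur [ 0.3947 -0.2998  0.2006] yaw 14.6 -> d [ 176.3 -100.6    0.6] r [ 0.  -0.  20.6]
```

play_rows:
  targets:
    - [176,-100,0,0,0,20.6,1]
    - [176,-100,0,0,0,20.6,1]
    - [176,-100,0,0,0,20.6,1]
    - [176,-100,0,0,0,20.6,1]
    - [176,-100,0,0,0,20.6,1]
    - [176,-100,0,0,0,20.6,1]
    - [176,-100,0,0,0,20.6,1]
    - [176,-100,0,0,0,20.6,1]
    - [176,-100,0,0,0,20.6,1]

```text
clock: 2.28
eef_pos: [0.5386, -0.1601, 0.2006]
tool_rot: [3.137, -0.168, -0.001]
force: [-0.1, 0.5, 0.4]
opening: 0.0853
```

```bash
python3 - <<'E'
from h import *
wristview("w2",.010,kind="wood")
delta((.3963,-.2984,.06),14.6)
E
```

```text
[  264   128   110   105 11095] ctr 538.5 -159.2 rect [ 538.6 -159.2] [99.  99.1] 83.9 circ [ 538.1 -159.1] 69.0
[   0  178   69  102 5828] ctr 518.6 125.7 rect [516.8 122.3] [ 64.8 105.6] 69.8 circ [520.3 135.7] 54.4
cur [ 0.5386 -0.1602  0.2007] yaw -6.2 -> d [-126.6  152.6  140.8] r [  0.    0.  -20.8]
```

View pics/w2.png

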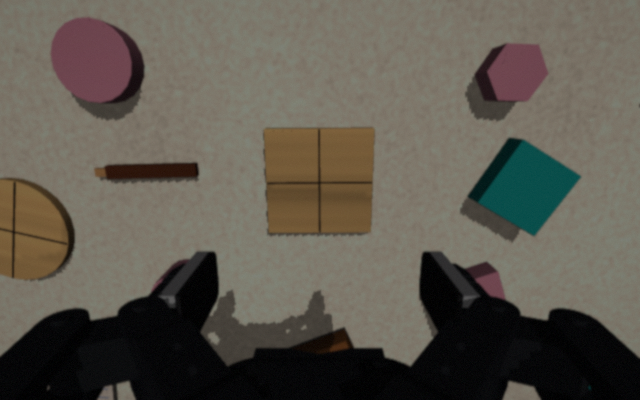

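The board fills the centre of the view with its cross at (319,183): centre (538.6, -159.2), edges at -6.1°. Now the plinth pick.

play_rows:
  targets:
    - [-126.6,152.6,90,0,0,-20.8,1]
    - [-126.6,152.6,90,0,0,-20.8,1]
    - [-126.6,152.6,90,0,0,-20.8,1]
    - [-126.6,152.6,90,0,0,-20.8,1]
    - [-126.6,152.6,90,0,0,-20.8,1]
    - [-126.6,152.6,90,0,0,-20.8,1]
    - [-126.6,152.6,90,0,0,-20.8,1]
    - [-126.6,152.6,120,0,0,-20.8,1]
    - [-126.6,152.6,150,0,0,-20.8,1]
    - [-126.6,152.6,172,0,0,-20.8,1]
    - [-126.6,152.6,172,0,0,-20.8,1]
    - [-126.6,152.6,172,0,0,-20.8,1]

```text
clock: 3.33
eef_pos: [0.3961, -0.2979, 0.0288]
tool_rot: [-3.115, -0.4, 0.002]
force: [-0.0, 0.0, 0.6]
opening: 0.0853
```

```bash
python3 - <<'E'
from h import *
delta((.3963,-.2984,.028),14.6)
E
```

```text
cur [ 0.3961 -0.2979  0.0288] yaw 14.6 -> d [0.1 0.5 0.8] r [-0.1  0.1  0. ]
```

play_rows:
  targets:
    - [0,0.5,0.5,0,0,0,0.7]
    - [0,0.5,0.5,0,0,0,0.6]
    - [0,0.5,0.5,0,0,0,0.5]
    - [0,0.5,0.5,0,0,0,0.5]
    - [0,0.5,0.5,0,0,0,0.5]
    - [0,0.5,0.5,0,0,0,0.5]
  force: 30

```text
clock: 3.83
eef_pos: [0.3979, -0.2994, 0.0304]
tool_rot: [3.114, 0.401, 0.003]
force: [0.5, 0.2, 6.2]
opening: 0.0655
```

```bash
python3 - <<'E'
from h import *
delta((.3963,-.2984,.028),14.6)
print(status.get_state()["opening"])
E
```

```text
cur [ 0.3979 -0.2994  0.0304] yaw 14.7 -> d [-1.3 -1.4  2.3] r [ 0.1 -0.1  0.1]
0.0654968086658219
```

play_rows:
  targets:
    - [0,0,-30,0,0,0,0.5]
    - [0,0,-60,0,0,0,0.5]
    - [0,0,-80,0,0,0,0.5]
    - [0,0,-80,0,0,0,0.5]
    - [0,0,-80,0,0,0,0.5]

```text
clock: 4.25
eef_pos: [0.3988, -0.3, 0.1122]
tool_rot: [3.111, 0.4, 0.008]
force: [0.2, 0.3, -1.7]
opening: 0.0652
```

```bash
python3 - <<'E'
from h import *
print(status.get_state()["opening"],status.get_state()["force"])
wristview("w3",.024+.08)
delta((.5386,-.1592,.06),-6.1)
E
```

```text
0.06520164063354443 [ 0.23546994  0.33484868 -1.65997354]
[ 599  147   41  147 3350] ctr 440.7 -418.0 rect [ 448.4 -417. ] [52.2 11. ] 16.0 circ [ 448.1 -415.8] 26.4
[  234   191   170   159 25118] ctr 406.8 -293.4 rect [ 403.3 -298.1] [52.8 66. ] 14.6 circ [ 404.  -297.7] 41.4
cur [ 0.3978 -0.2992  0.1107] yaw 14.7 -> d [ 171.5 -100.    50.9] r [ 0.1 -0.2 20.8]
```

View pics/w3.png

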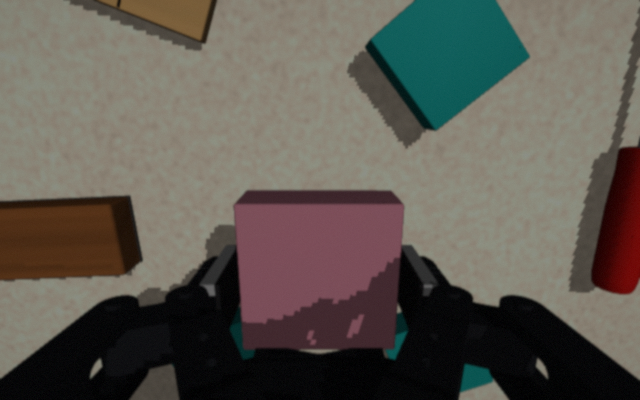

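```bash
cat >> h.py <<'E'
def toolpt(uv,zt,s=None):
    s=s or eyes.snapshot("wrist"); M=s["hand_eye"]; d=M[:3,:3]@np.linalg.inv(s["intrinsics"])@np.array([uv[0],uv[1],1.]); o=M[:3,3]
    return (o+d*(zt-o[2])/d[2])*1000
E
python3 - <<'E'
from h import *
s=eyes.snapshot("wrist")
for z in (.003,.006,.009): print(z,toolpt((235.5,204.5),z,s).round(1),toolpt((402.5,204.5),z,s).round(1),toolpt((396,348),z,s).round(1))
E
```

```text
0.003 [ 32.5 -31.6   3. ] [32.5 30.4  3. ] [-30.2  31.7   3. ]
0.006 [ 31.6 -32.4   6. ] [31.6 31.1  6. ] [-32.6  32.5   6. ]
0.009 [ 30.7 -33.2   9. ] [30.8 31.9  9. ] [-35.   33.3   9. ]
```

play_rows:
  targets:
    - [172.5,-99.5,0,0,0,20.8,0.5]
    - [172.5,-99.5,0,0,0,20.8,0.5]
    - [172.5,-99.5,0,0,0,20.8,0.5]
    - [172.5,-99.5,0,0,0,20.8,0.5]
    - [172.5,-99.5,0,0,0,20.8,0.5]
    - [172.5,-99.5,0,0,0,20.8,0.5]
    - [172.5,-99.5,40,0,0,20.8,0.5]
    - [172.5,-99.5,56,0,0,20.8,0.5]
    - [172.5,-99.5,56,0,0,20.8,0.5]
    - [172.5,-99.5,56,0,0,20.8,0.5]

```text
clock: 5.18
eef_pos: [0.5368, -0.1583, 0.0516]
tool_rot: [-3.136, 0.168, 0.007]
force: [0.5, -0.2, -0.5]
opening: 0.0652
```

```bash
python3 - <<'E'
from h import *
c,s=np.cos(np.radians(-6.1)),np.sin(np.radians(-6.1))
off=np.array([c,s])*.0007+np.array([s,-c])*.0006
t=np.array([.5386,-.1592])+off
for i in range(3): delta((*t,.041),-6.1); 
print(status.get_state()["force"])
E
```

```text
cur [ 0.5368 -0.1583  0.0516] yaw -6.1 -> d [ 2.6  1.3 10.6] r [-0.   0.2 -0. ]
cur [ 0.5368 -0.1583  0.0516] yaw -6.1 -> d [ 2.6  1.3 10.6] r [-0.   0.2 -0. ]
cur [ 0.5368 -0.1583  0.0516] yaw -6.1 -> d [ 2.6  1.3 10.6] r [-0.   0.2 -0. ]
[ 0.54261636 -0.1882921  -0.48976181]
```

play_rows:
  targets:
    - [2.6,1.3,3,0,0,0,0.5]
    - [2.6,1.3,5,0,0,0,0.5]
    - [2.6,1.3,8,0,0,0,0.5]
    - [2.6,1.3,9,0,0,0,0.5]
    - [2.6,1.3,9,0,0,0,0.5]

```text
clock: 5.6
eef_pos: [0.5393, -0.1601, 0.0429]
tool_rot: [-3.137, 0.169, 0.006]
force: [0.0, -0.6, -0.4]
opening: 0.0655
```

```bash
python3 - <<'E'
from h import *
delta((.5392,-.1598,.041),-6.1)
E
```

```text
cur [ 0.5393 -0.1601  0.0429] yaw -6.2 -> d [-0.1 -0.3  1.9] r [-0.   0.2 -0.1]
```

play_rows:
  targets:
    - [0,0,1,0,0,0,0.5]
    - [0,0,2,0,0,0,0.5]
    - [0,0,2.5,0,0,0,0.5]
    - [0,0,2.5,0,0,0,0.5]

```text
clock: 5.93
eef_pos: [0.5394, -0.1602, 0.0406]
tool_rot: [-3.137, 0.169, 0.005]
force: [-0.0, -0.3, -0.1]
opening: 0.0654
```

play_rows:
  targets:
    - [0,0,0.7,0,0,0,0.5]
    - [0,0,1.4,0,0,0,0.5]
    - [0,0,2,0,0,0,0.5]
    - [0,0,2,0,0,0,0.5]

```text
clock: 6.27
eef_pos: [0.5394, -0.1602, 0.0404]
tool_rot: [3.137, -0.168, -0.004]
force: [-5.2, 2.0, 10.4]
opening: 0.0648
```

play_rows:
  targets:
    - [0,0,0,0,0,0,0.78]
    - [0,0,0,0,0,0,0.82]
    - [0,0,0,0,0,0,1]
    - [0,0,0,0,0,0,1]
    - [0,0,-30,0,0,0,1]
    - [0,0,-70,0,0,0,1]
    - [0,0,-110,0,0,0,1]
    - [0,0,-150,0,0,0,1]
    - [0,0,-160,0,0,0,1]
    - [0,0,-160,0,0,0,1]

```text
clock: 7.1
eef_pos: [0.5424, -0.161, 0.2049]
tool_rot: [3.135, -0.168, 0.01]
force: [0.3, -0.3, 0.6]
opening: 0.0856
```

```bash
python3 - <<'E'
from h import *
wristview("w4",.034)
delta((.4508,-.0137,.12),-6.1)
E
```

```text
[  55   26   88   84 5279] ctr 660.0 8.0 rect [660.1   7.9] [61.1 61.8] 33.8 circ [660.5   8.2] 31.5
[ 482   51   60   57 2605] ctr 615.3 -325.6 rect [ 615.1 -325.7] [46.6 42.3] 81.2 circ [ 615.3 -325.1] 24.0
[ 280  154   76   76 5543] ctr 538.3 -159.0 rect [ 537.8 -158.8] [64.9 64.4] 83.8 circ [ 538.3 -159.1] 44.8
cur [ 0.5409 -0.1605  0.202 ] yaw -6.1 -> d [-105.4 -136.4   81.7] r [ 0.1 -0.1 -0. ]
```

View pics/w4.png

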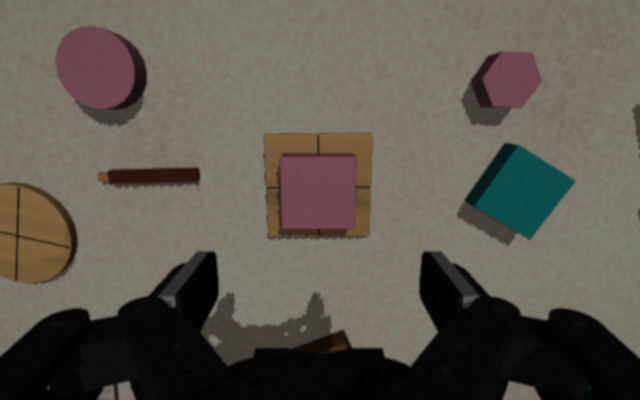

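The plinth at (318,191) sits centred and square on the board, about 0.7 mm off. Next is the drum.

play_rows:
  targets:
    - [-105,-136,0,0,0,0,1]
    - [-105,-136,0,0,0,0,1]
    - [-105,-136,0,0,0,0,1]
    - [-105,-136,0,0,0,0,1]
    - [-105,-136,0,0,0,0,1]
    - [-105,-136,0,0,0,0,1]
    - [-105,-136,0,0,0,0,1]
    - [-105,-136,0,0,0,0,1]

```text
clock: 7.82
eef_pos: [0.45, -0.0343, 0.2009]
tool_rot: [-3.125, 0.131, -0.002]
force: [0.6, 0.0, -0.2]
opening: 0.0854
```

```bash
python3 - <<'E'
from h import *
wristview("w5",.040)
delta((.4508,-.0137,.034),-6.1)
E
```

```text
[ 425   21   95   91 7507] ctr 537.4 -156.0 rect [ 537.4 -156.1] [63.1 63. ] 83.9 circ [ 537.5 -156. ] 43.9
[ 274  161   49   54 2042] ctr 451.1 -13.0 rect [451.2 -12.9] [40.1 40.2] 85.3 circ [451.1 -12.8] 20.8
[  0 220  14  62 457] ctr 403.1 263.1 rect [408.8 259.5] [10.1 49.4] 71.0 circ [410.3 263.8] 24.7
cur [ 0.4502 -0.0344  0.201 ] yaw -4.8 -> d [ -1.2 -18.3 167.3] r [-0.8 -0.   1.3]
```

View pics/w5.png

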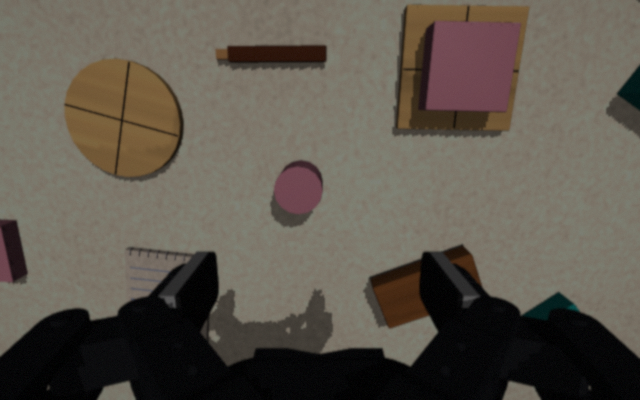

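play_rows:
  targets:
    - [-1,-18.8,50,-0.8,0,1.3,1]
    - [-1,-18.8,90,-0.8,0,1.3,1]
    - [-1,-18.8,115,-0.8,0,1.3,1]
    - [-1,-18.8,115,-0.8,0,1.3,1]
    - [-1,-18.8,115,-0.8,0,1.3,1]
    - [-1,-18.8,115,-0.8,0,1.3,1]

```text
clock: 8.37
eef_pos: [0.4507, -0.0339, 0.0873]
tool_rot: [-3.123, 0.131, -0.003]
force: [-0.4, -0.5, 0.3]
opening: 0.0854
```

```bash
python3 - <<'E'
from h import *
wristview("w6",.040)
delta((.451,-.0132,.036),-6.1)
E
```

```text
[  494     0   146   115 15468] ctr 529.0 -152.4 rect [ 529.6 -153.6] [62.4 47. ] 83.8 circ [ 529.1 -153.6] 38.4
[ 244  188   79   91 5347] ctr 451.3 -13.3 rect [451.3 -13.1] [40.6 40.5] 85.5 circ [451.3 -13.2] 20.8
cur [ 0.4514 -0.0338  0.0882] yaw -4.8 -> d [ -2.4 -19.7  52.5] r [-0.9 -0.2  1.3]
```

```bash
python3 - <<'E'
from h import *
print(status.get_state()["joint_pos"].round(3))
E
```

```text
[-0.084  0.299 -0.395  0.873  0.015  3.141]
```

Joint 6 is at its limit, so tool yaw has to stay above j1. The drum is round, so I'll use yaw 30°.

```bash
python3 - <<'E'
from h import *
delta((.4512,-.0132,.036),30)
E
```

```text
cur [ 0.4514 -0.0338  0.0882] yaw -4.8 -> d [ -2.2 -19.7  52.5] r [ -0.8  -0.5 -34.8]
```

play_rows:
  targets:
    - [-2.2,-19.7,0,-0.8,-0.5,-34.8,1]
    - [-2.2,-19.7,0,-0.8,-0.5,-34.8,1]
    - [-2.2,-19.7,0,-0.8,-0.5,-34.8,1]
    - [-2.2,-19.7,0,-0.8,-0.5,-34.8,1]
    - [-2.2,-19.7,0,-0.8,-0.5,-34.8,1]
    - [-2.2,-19.7,0,-0.8,-0.5,-34.8,1]
    - [-2.2,-19.7,0,-0.8,-0.5,-34.8,1]
    - [-2.2,-19.7,0,-0.8,-0.5,-34.8,1]

```text
clock: 9.08
eef_pos: [0.4521, -0.0141, 0.0898]
tool_rot: [3.034, 0.81, 0.004]
force: [-0.0, 0.1, -0.3]
opening: 0.0853
```

```bash
python3 - <<'E'
from h import *
wristview("w6b",.040)
delta((.4512,-.0132,.036),30)
E
```

```text
[ 541  149   99  155 8684] ctr 529.1 -144.2 rect [ 536.8 -151.9] [62.4 62. ] 83.7 circ [ 536.6 -151.7] 43.2
[ 279  187   77   88 4855] ctr 452.2 -11.5 rect [452.6 -10.6] [35.1 41.6] 61.9 circ [451.2 -13.2] 20.8
cur [ 0.4517 -0.0141  0.0895] yaw 29.9 -> d [-0.1 -1.1 53.5] r [ 0.1 -0.1 -0.1]
```

View pics/w6b.png

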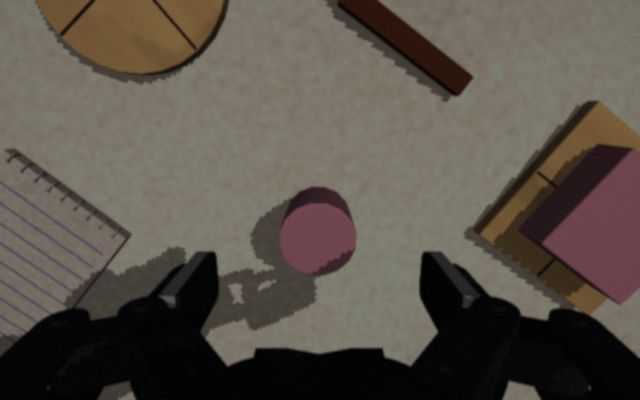

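play_rows:
  targets:
    - [-0.1,-1.1,20,0,0,0,1]
    - [-0.1,-1.1,40,0,0,0,1]
    - [-0.1,-1.1,53,0,0,0,1]
    - [-0.1,-1.1,53,0,0,0,0.7]
    - [-0.1,-1.1,53,0,0,0,0.5]
    - [-0.1,-1.1,53,0,0,0,0.3]
    - [-0.1,-1.1,53,0,0,0,0.3]
    - [-0.1,-1.1,53,0,0,0,0.3]
    - [-0.1,-1.1,53,0,0,0,0.3]
    - [-0.1,-1.1,53,0,0,0,0.3]

```text
clock: 9.97
eef_pos: [0.4524, -0.0133, 0.0376]
tool_rot: [3.034, 0.81, 0.007]
force: [-0.2, 0.3, 5.5]
opening: 0.0409
```

```bash
python3 - <<'E'
from h import *
delta((.5384,-.159,.13),30)
E
```

```text
cur [ 0.4524 -0.0133  0.0376] yaw 29.9 -> d [  2.3 169.4 -91.9] r [ 0.2 -0.2 -0.1]
```

play_rows:
  targets:
    - [0,0,-30,0,0,0,0.3]
    - [0,0,-60,0,0,0,0.3]
    - [0,0,-92,0,0,0,0.3]
    - [0,40,-92,0,0,0,0.3]
    - [1,80,-92,0,0,0,0.3]
    - [2,120,-92,0,0,0,0.3]
    - [2,150,-92,0,0,0,0.3]
    - [2.3,169.4,-92,0,0,0,0.3]
    - [2.3,169.4,-92,0,0,0,0.3]
    - [2.3,169.4,-92,0,0,0,0.3]
    - [2.3,169.4,-92,0,0,0,0.3]
    - [2.3,169.4,-92,0,0,0,0.3]

```text
clock: 10.97
eef_pos: [0.5375, -0.1578, 0.1299]
tool_rot: [3.034, 0.812, 0.006]
force: [-0.3, 0.3, -0.5]
opening: 0.041
```

```bash
python3 - <<'E'
from h import *
print(status.get_state()["opening"])
s=eyes.snapshot("wrist");cv2.imwrite("pics/w7.png",s["color"][:,:,::-1])
m,_=masks(s["color"]); V=cv2.cvtColor(s["color"],cv2.COLOR_RGB2HSV)[:,:,2]
delta((.5384,-.159,.074),30)
E
```

```text
0.04095499855845651
cur [ 0.5377 -0.1578  0.1301] yaw 30.0 -> d [-0.2  1.2 56.1] r [ 0.1 -0.2 -0. ]
```

View pics/w7.png

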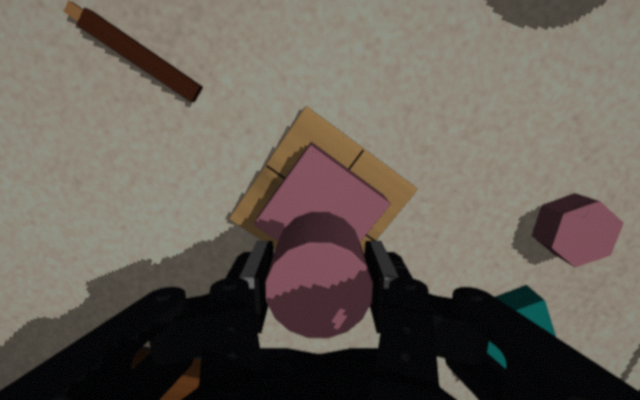

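```bash
python3 - <<'E'
from h import *
s=eyes.snapshot("wrist")
for p in [(267,290),(372.5,290),(320,338.5),(320,242)]: print(p,toolpt(p,-.0024,s).round(1))
E
```

```text
(267, 290) [  0.3 -20.2  -2.4]
(372.5, 290) [ 0.4 19.9 -2.4]
(320, 338.5) [-21.2  -0.   -2.4]
(320, 242) [19.9 -0.1 -2.4]
```

play_rows:
  targets:
    - [0.3,1.2,20,0,0,0,0.3]
    - [0.3,1.2,40,0,0,0,0.3]
    - [0.3,1.2,52,0,0,0,0.3]
    - [0.3,1.2,54,0,0,0,0.3]
    - [0.3,1.2,54,0,0,0,0.3]
    - [0.3,1.2,54,0,0,0,0.3]

```text
clock: 11.57
eef_pos: [0.5393, -0.1584, 0.077]
tool_rot: [3.033, 0.813, 0.008]
force: [-0.5, -0.1, 0.4]
opening: 0.0411
```

```bash
python3 - <<'E'
from h import *
delta((.5388,-.1588,.072),30)
E
```

```text
cur [ 0.5393 -0.1584  0.077 ] yaw 30.0 -> d [-0.7  0.1  5. ] r [ 0.2 -0.3  0. ]
```

play_rows:
  targets:
    - [-0.5,0.1,2,0.2,-0.3,0,0.3]
    - [-0.5,0.1,4,0.2,-0.3,0,0.3]
    - [-0.5,0.1,5,0.2,-0.3,0,0.3]
    - [-0.5,0.1,6,0.2,-0.3,0,0.3]
    - [-0.5,0.1,6,0.2,-0.3,0,0.3]

```text
clock: 11.98
eef_pos: [0.5393, -0.1589, 0.0717]
tool_rot: [3.034, 0.814, -0.0]
force: [-0.3, 0.2, 3.5]
opening: 0.0409
```

play_rows:
  targets:
    - [0,0,0,0,0,0,0.52]
    - [0,0,0,0,0,0,0.55]
    - [0,0,0,0,0,0,0.7]
    - [0,0,0,0,0,0,1]
    - [0,0,0,0,0,0,1]
    - [0,0,-20,0,0,0,1]
    - [0,0,-60,0,0,0,1]
    - [0,0,-100,0,0,0,1]
    - [0,0,-140,0,0,0,1]
    - [0,0,-150,0,0,0,1]
    - [0,0,-150,0,0,0,1]

```text
clock: 12.9
eef_pos: [0.5419, -0.1596, 0.2266]
tool_rot: [3.029, 0.812, 0.013]
force: [-0.6, -0.5, -0.1]
opening: 0.0855
```

```bash
python3 - <<'E'
from h import *
wristview("w8",.074)
delta((.615,.339,.22),106.8)
E
```

```text
[ 268  138   95   94 4710] ctr 547.4 -157.7 rect [ 545.9 -154.4] [56.6 56.9] 83.9 circ [ 545.9 -154.3] 39.2
[ 481  178   50   49 1717] ctr 612.9 -298.8 rect [ 612.9 -298.8] [36.6 40.4] 52.7 circ [ 612.9 -298.6] 20.7
cur [ 0.5405 -0.1592  0.2237] yaw 30.0 -> d [ 313.8 -394.1    3.3] r [  0.3  -0.  -76.8]
```

View pics/w8.png

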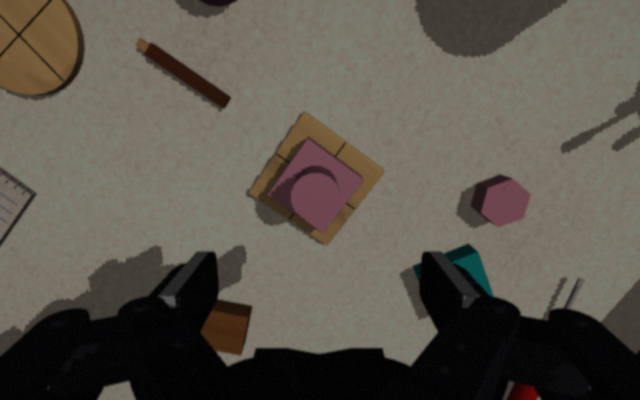

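```bash
python3 - <<'E'
from h import *
T,_=pose(); s=eyes.snapshot("wrist"); im=s["color"]
x0,y0=255,125
cr=cv2.resize(im[y0:250,x0:380],None,fx=5,fy=5,interpolation=cv2.INTER_CUBIC)
g=cv2.GaussianBlur(cv2.cvtColor(cr,cv2.COLOR_RGB2GRAY),(0,0),3)
c=cv2.HoughCircles(g,cv2.HOUGH_GRADIENT,1,30,param1=30,param2=20,minRadius=105,maxRadius=150)
print(c[0][:4])
for q in c[0][:3]:
    uv=((q[0]+.5)/5-.5+x0,(q[1]+.5)/5-.5+y0); print(uv,q[2]/5,ray(s,uv,.074,T).round(4))
corn=[(315,138),(363,181),(320,232),(268,190)]
W=[ray(s,p,.034,T)[:2] for p in corn]; print(np.round(W,4)); print(((W[0]+W[2])/2),(W[1]+W[3])/2)
q=c[0][0]; cv2.circle(cr,(int(q[0]),int(q[1])),int(q[2]),(0,255,0),1); cv2.imwrite("pics/w8c.png",cr[:,:,::-1][:600])
E
```

```text
[[302.5 343.5 109.7]]
(np.float32(315.1), np.float32(193.3)) 21.939999 [ 0.5395 -0.156   0.074 ]
[[ 0.5752 -0.1351]
 [ 0.5633 -0.1934]
 [ 0.4997 -0.184 ]
 [ 0.5115 -0.1209]]
[ 0.53741214 -0.15953294] [ 0.53737594 -0.15712931]
```

View pics/w8c.png

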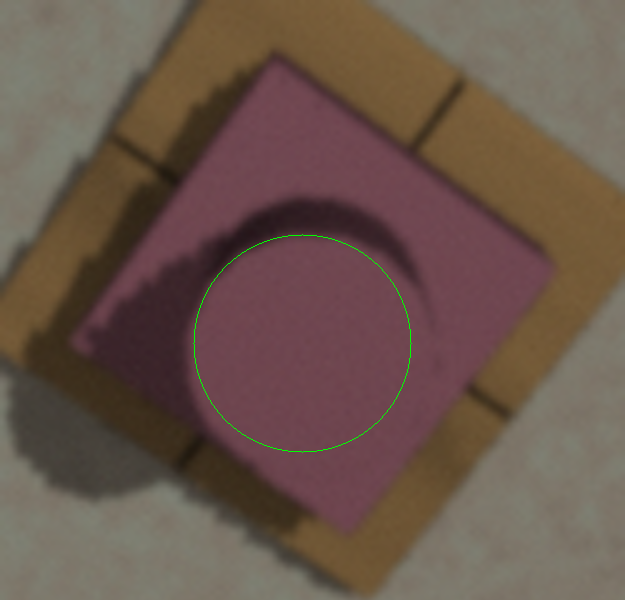

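```bash
python3 - <<'E'
from h import *
T,_=pose(); s=eyes.snapshot("wrist"); im=s["color"]
cr=cv2.resize(im[150:240,265:375],None,fx=6,fy=6,interpolation=cv2.INTER_CUBIC).astype(float)
g=cr[:,:,0]; out=np.clip((cr-[95,55,65])*5+60,0,255).astype(np.uint8)
cv2.imwrite("pics/w8d.png",out[:,:,::-1])
v=im[:,:,0].astype(int); print(v[194,285:350]); print(v[165:235,318])
E
```

```text
[ 60  62  61  59  59  59  59  66  78  99 107 110 109 111 111 111 108 109
 109 111 111 109 109 111 110 112 110 111 113 111 110 109 112 110 110 109
 110 111 112 111 111 109 110 110 112 112 111 112 111 111 111 110 112 113
 112 112 111 109 108 106 107 110 113 111 111]
[ 50  49  50  50  57  75  96 108 113 112 113 112 112 112 111 113 110 113
 113 109 112 111 110 111 112 112 110 111 112 110 111 109 112 111 111 110
 111 111 110 110 111 109 111 111 109 110 109 110 109 110 110 109 109 109
 109 110 111 110 109 104  94  79  75  89 104 111 112 112 110 110]
```

View pics/w8d.png

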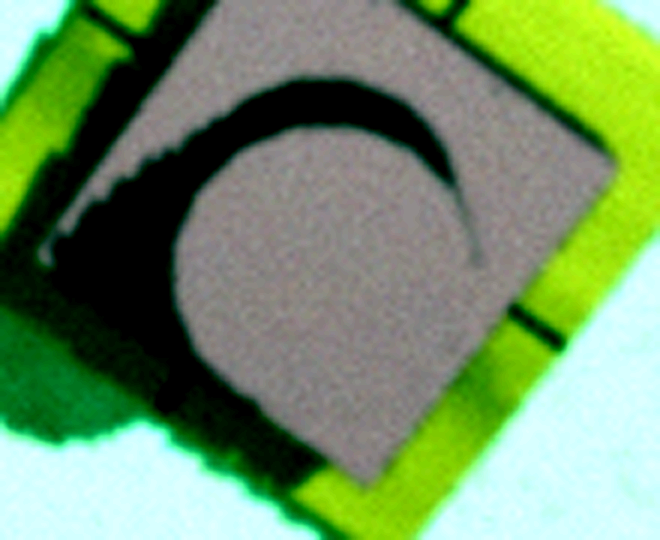

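```bash
python3 - <<'E'
from h import *
T,_=pose(); s=eyes.snapshot("wrist")
k=lambda x,y:((x+.5)/6-.5+265,(y+.5)/6-.5+150)
L=ray(s,k(175,270),.074,T);R=ray(s,k(481,268),.074,T);U=ray(s,k(328,125),.074,T)
print(L,R,np.linalg.norm(L-R)); d=(L+R)/2-U; print((L+R)/2, U+d/np.linalg.norm(d)*.021)
E
```

```text
[ 0.52779733 -0.14039055  0.074     ] [ 0.54865219 -0.17587315  0.074     ] 0.04115749967315129
[ 0.53822476 -0.15813185  0.074     ] [ 0.53701724 -0.15882928  0.074     ]
```

```bash
python3 - <<'E'
from h import *
s=eyes.snapshot("scene"); print("bottle base scene",ray(s,(503,268),0)); 
s=eyes.snapshot("side"); print("side",ray(s,(131,238),0))
delta((.605,.32,.22),106.8)
E
```

```text
bottle base scene [0.81752392 0.23956458 0.        ]
side [0.80989623 0.24499318 0.        ]
cur [ 0.5382 -0.1585  0.2195] yaw 30.0 -> d [ 2.972e+02 -3.809e+02 -2.000e-01] r [ -0.3   0.  -76.8]
```

play_rows:
  targets:
    - [297,-381,0,-0.3,0,-76.8,1]
    - [297,-381,0,-0.3,0,-76.8,1]
    - [297,-381,0,-0.3,0,-76.8,1]
    - [297,-381,0,-0.3,0,-76.8,1]
    - [297,-381,0,-0.3,0,-76.8,1]
    - [297,-381,0,-0.3,0,-76.8,1]
    - [297,-381,0,-0.3,0,-76.8,1]
    - [297,-381,0,-0.3,0,-76.8,1]
    - [297,-381,0,-0.3,0,-76.8,1]
    - [297,-381,0,-0.3,0,-76.8,1]
    - [297,-381,0,-0.3,0,-76.8,1]
    - [297,-381,0,-0.3,0,-76.8,1]
    - [297,-381,0,-0.3,0,-76.8,1]
    - [297,-381,0,-0.3,0,-76.8,1]
    - [297,-381,0,-0.3,0,-76.8,1]
    - [297,-381,0,-0.3,0,-76.8,1]

```text
clock: 14.53
eef_pos: [0.6046, 0.3184, 0.2191]
tool_rot: [1.874, 2.521, -0.003]
force: [0.4, 0.2, -0.6]
opening: 0.0853
```

```bash
python3 - <<'E'
from h import *
wristview("w9",.020)
delta((.615,.339,.08),106.8)
E
```

```text
[  497     0   143   254 15742] ctr 861.2 386.5 rect [849.3 424.7] [140.7 187.4] 5.6 circ [850.6 412.6] 106.2
[  75  103   87   68 2789] ctr 416.9 302.3 rect [409.7 310.8] [59.3 59.9] 83.7 circ [409.8 310.3] 40.9
[ 310  137   50   51 2392] ctr 614.9 339.5 rect [615.1 339.5] [44.6 43.7] 16.7 circ [614.8 339.4] 30.9
cur [0.6048 0.3183 0.2196] yaw 106.7 -> d [ 17.1  15.8 139.5] r [-0.   0.1 -0.1]
```

View pics/w9.png

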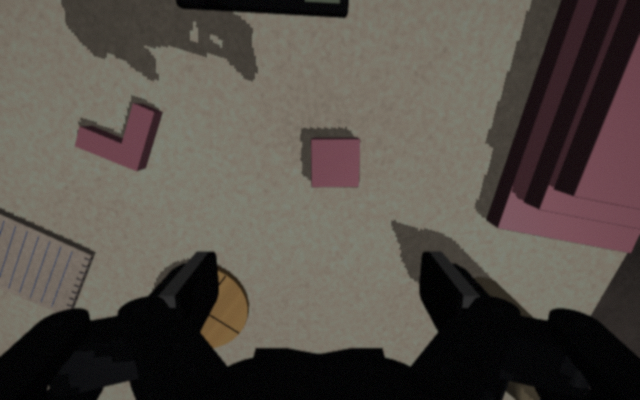

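The cap is at (335,162), with nothing in the way of the jaws.

play_rows:
  targets:
    - [17.5,16,40,0,0,0,1]
    - [17.5,16,80,0,0,0,1]
    - [17.5,16,120,0,0,0,1]
    - [17.5,16,150,0,0,0,1]
    - [17.5,16,150,0,0,0,1]
    - [17.5,16,150,0,0,0,1]

```text
clock: 15.08
eef_pos: [0.6139, 0.3373, 0.0679]
tool_rot: [-1.877, -2.518, 0.009]
force: [-0.2, 0.0, -0.3]
opening: 0.0854
```

```bash
python3 - <<'E'
from h import *
wristview("w10",.020)
delta((.615,.3394,.030),106.7)
E
```

```text
[  0 144  16  86 702] ctr 453.9 326.9 rect [452.6 321.6] [43.3  7.1] 84.5 circ [455.2 321.3] 21.7
[ 276  192   89   85 7142] ctr 614.1 337.7 rect [614.9 339.4] [45.3 44.2] 16.7 circ [614.9 339.2] 31.1
[ 614  281   26   71 1049] ctr 796.3 339.1 rect [793.7 339.9] [12.6 41.1] 30.5 circ [798.7 342.9] 20.6
cur [0.6159 0.3386 0.0709] yaw 106.6 -> d [ 1.1 -0.6 40.9] r [ 0.   0.1 -0.1]
```

play_rows:
  targets:
    - [1.1,-0.6,20,0,0,-0.1,1]
    - [1.1,-0.6,35,0,0,-0.1,1]
    - [1.1,-0.6,40.5,0,0,-0.1,1]
    - [1.1,-0.6,40.5,0,0,-0.1,0.7]
    - [1.1,-0.6,40.5,0,0,-0.1,0.5]
    - [1.1,-0.6,40.5,0,0,-0.1,0.35]
    - [1.1,-0.6,40.5,0,0,-0.1,0.35]
    - [1.1,-0.6,40.5,0,0,-0.1,0.35]
    - [1.1,-0.6,40.5,0,0,-0.1,0.35]
    - [1.1,-0.6,40.5,0,0,-0.1,0.35]

```text
clock: 15.97
eef_pos: [0.6165, 0.3402, 0.033]
tool_rot: [1.873, 2.518, 0.005]
force: [0.2, -0.5, 6.7]
opening: 0.0452
```

play_rows:
  targets:
    - [0,0,-30,0,0,0,0.35]
    - [0,0,-60,0,0,0,0.35]
    - [0,0,-100,0,0,0,0.35]
    - [0,0,-140,0,0,0,0.35]
    - [0,0,-150,0,0,0,0.35]
    - [0,0,-150,0,0,0,0.35]

```text
clock: 16.47
eef_pos: [0.6183, 0.3415, 0.1897]
tool_rot: [1.87, 2.515, 0.022]
force: [0.0, 1.0, 0.0]
opening: 0.0454
```

```bash
python3 - <<'E'
from h import *
delta((.538,-.159,.18),83.9)
s=eyes.snapshot("wrist"); cv2.imwrite("pics/w11.png",s["color"][:,:,::-1])
E
```

```text
cur [0.6183 0.3415 0.1897] yaw 106.7 -> d [-456.3 -221.     5.3] r [ 0.9 -0.3 22.8]
```

View pics/w11.png

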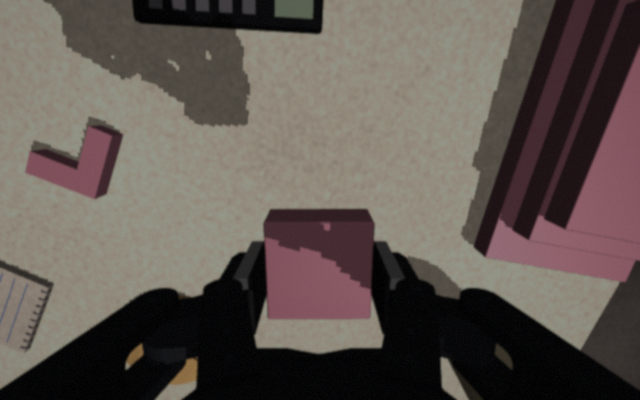

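```bash
python3 - <<'E'
from h import *
s=eyes.snapshot("wrist")
for p in [(265,222),(374,222),(268,319),(371,319)]: print(toolpt(p,.013,s).round(1), toolpt(p,.010,s).round(1))
E
```

```text
[ 22.5 -21.3  13. ] [ 23.5 -20.8  10. ]
[22.4 23.1 13. ] [23.5 22.6 10. ]
[-22.8 -21.9  13. ] [-20.7 -21.3  10. ]
[-22.8  23.7  13. ] [-20.7  23.2  10. ]
```

play_rows:
  targets:
    - [-456,-221,5,0.9,-0.3,22.8,0.35]
    - [-456,-221,5,0.9,-0.3,22.8,0.35]
    - [-456,-221,5,0.9,-0.3,22.8,0.35]
    - [-456,-221,5,0.9,-0.3,22.8,0.35]
    - [-456,-221,5,0.9,-0.3,22.8,0.35]
    - [-456,-221,5,0.9,-0.3,22.8,0.35]
    - [-456,-221,5,0.9,-0.3,22.8,0.35]
    - [-456,-221,5,0.9,-0.3,22.8,0.35]
    - [-456,-221,5,0.9,-0.3,22.8,0.35]
    - [-456,-221,5,0.9,-0.3,22.8,0.35]
    - [-456,-221,5,0.9,-0.3,22.8,0.35]
    - [-456,-221,5,0.9,-0.3,22.8,0.35]
    - [-456,-221,5,0.9,-0.3,22.8,0.35]
    - [-456,-221,5,0.9,-0.3,22.8,0.35]
    - [-456,-221,5,0.9,-0.3,22.8,0.35]
    - [-456,-221,5,0.9,-0.3,22.8,0.35]

```text
clock: 17.9
eef_pos: [0.535, -0.1587, 0.176]
tool_rot: [-2.331, -2.099, 0.018]
force: [1.2, -0.4, 0.5]
opening: 0.0455
```

```bash
cat >> h.py <<'E'
def place(cx,cy,z,yaw,ox,oy):
    c,s=np.cos(np.radians(yaw)),np.sin(np.radians(yaw))
    delta((cx-(c*ox+s*oy)/1000,cy-(s*ox-c*oy)/1000,z),yaw)
E
python3 - <<'E'
from h import *
s=eyes.snapshot("wrist"); cv2.imwrite("pics/w12.png",s["color"][:,:,::-1])
place(.5381,-.1588,.115,83.9,0.2,0.4)
print(status.get_state()["opening"])
E
```

```text
cur [ 0.5353 -0.1584  0.1763] yaw 84.1 -> d [ 0.   3.1 61.3] r [-0.6  0.3  0.2]
0.04552946882078105
```

View pics/w12.png

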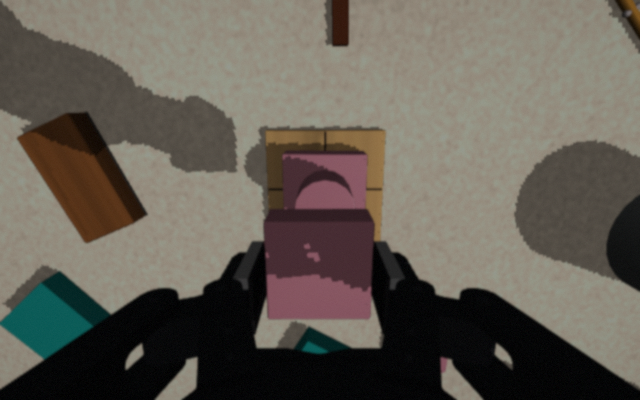

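play_rows:
  targets:
    - [0,3,20,-0.6,0.3,0.2,0.35]
    - [0,3,40,-0.6,0.3,0.2,0.35]
    - [0,3,59,-0.6,0.3,0.2,0.35]
    - [0,3,61,-0.6,0.3,0.2,0.35]
    - [0,3,61,-0.6,0.3,0.2,0.35]
    - [0,3,61,-0.6,0.3,0.2,0.35]

```text
clock: 18.45
eef_pos: [0.5383, -0.158, 0.116]
tool_rot: [2.335, 2.101, -0.0]
force: [0.5, -1.0, 0.4]
opening: 0.0452
```

```bash
python3 - <<'E'
from h import *
place(.5381,-.1588,.109,83.9,0.2,0.4)
E
```

```text
cur [ 0.5383 -0.158   0.116 ] yaw 84.0 -> d [-1.  -0.5  7. ] r [0.  0.  0.1]
```

play_rows:
  targets:
    - [-1,-0.5,2,0,0,0.1,0.35]
    - [-1,-0.5,5,0,0,0.1,0.35]
    - [-1,-0.5,7,0,0,0.1,0.35]
    - [-1,-0.5,7,0,0,0.1,0.35]
    - [-1,-0.5,7,0,0,0.1,0.35]

```text
clock: 18.87
eef_pos: [0.5376, -0.1591, 0.1091]
tool_rot: [2.337, 2.099, 0.0]
force: [0.9, 0.1, -0.4]
opening: 0.0455
```

```bash
python3 - <<'E'
from h import *
place(.5381,-.1588,.107,83.9,0.2,0.4)
print(status.get_state()["force"])
E
```

```text
cur [ 0.5376 -0.1591  0.1091] yaw 83.8 -> d [0.1 0.  2.1] r [ 0.   0.  -0.1]
[ 0.86577918  0.05319213 -0.41844948]
```

play_rows:
  targets:
    - [0,0,0.8,0,0,0,0.35]
    - [0,0,1.6,0,0,0,0.35]
    - [0,0,2.2,0,0,0,0.35]
    - [0,0,2.2,0,0,0,0.35]

```text
clock: 19.2
eef_pos: [0.5378, -0.1592, 0.1071]
tool_rot: [2.337, 2.098, 0.0]
force: [0.4, 0.7, 0.2]
opening: 0.0449
```

play_rows:
  targets:
    - [0,0,0.6,0,0,0,0.35]
    - [0,0,1.2,0,0,0,0.35]
    - [0,0,1.2,0,0,0,0.35]

```text
clock: 19.45
eef_pos: [0.5379, -0.1592, 0.107]
tool_rot: [2.337, 2.098, 0.001]
force: [-2.4, -0.4, 7.4]
opening: 0.0453
```

Contact at 0.107. Releasing.

play_rows:
  targets:
    - [0,0,0,0,0,0,0.56]
    - [0,0,0,0,0,0,0.6]
    - [0,0,0,0,0,0,0.8]
    - [0,0,0,0,0,0,1]
    - [0,0,0,0,0,0,1]
    - [0,0,-20,0,0,0,1]
    - [0,0,-60,0,0,0,1]
    - [0,0,-100,0,0,0,1]
    - [0,0,-120,0,0,0,1]
    - [0,0,-120,0,0,0,1]
    - [0,0,-120,0,0,0,1]

```text
clock: 20.37
eef_pos: [0.5386, -0.1594, 0.2286]
tool_rot: [2.334, 2.096, 0.004]
force: [0.1, -1.0, 0.1]
opening: 0.0856
```

```bash
python3 - <<'E'
from h import *
wristview("w13",.094)
s=eyes.snapshot("side"); cv2.imwrite("pics/s13.png",cv2.resize(s["color"][100:220,260:460],None,fx=4,fy=4,interpolation=cv2.INTER_CUBIC)[:,:,::-1])
delta((.525,.140,.22),83.9)
E
```

```text
[ 282  145   70   82 5201] ctr 540.9 -155.0 rect [ 538.7 -151. ] [61.4 52.4] 83.7 circ [ 541.  -151.3] 38.5
[ 382  303   43   41 1273] ctr 600.3 -278.9 rect [ 600.3 -278.8] [37.7 34. ] 82.2 circ [ 600.2 -278.9] 19.1
cur [ 0.537  -0.1589  0.2257] yaw 83.8 -> d [295.9 -44.    5.7] r [-0.   0.  -0.1]
```

View pics/w13.png

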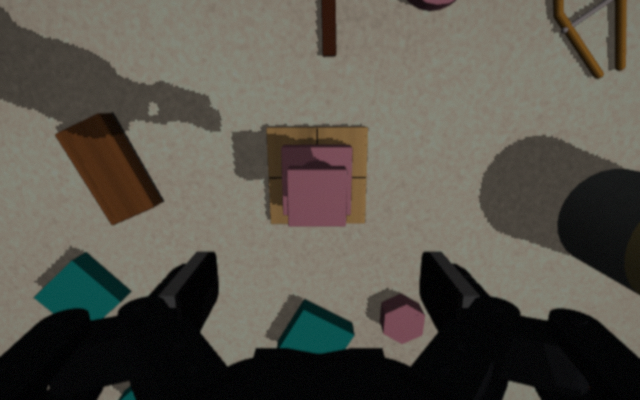

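View pics/s13.png

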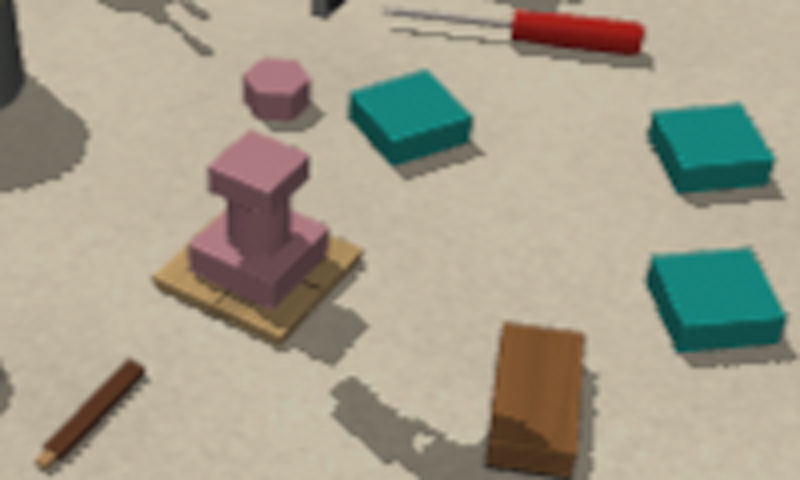

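```bash
python3 - <<'E'
from h import *
T,_=pose(); s=eyes.snapshot("wrist")
cv2.imwrite("pics/w13c.png",cv2.resize(s["color"][135:235,260:380],None,fx=6,fy=6,interpolation=cv2.INTER_CUBIC)[:,:,::-1])
E
```

```text
(no output)
```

View pics/w13c.png

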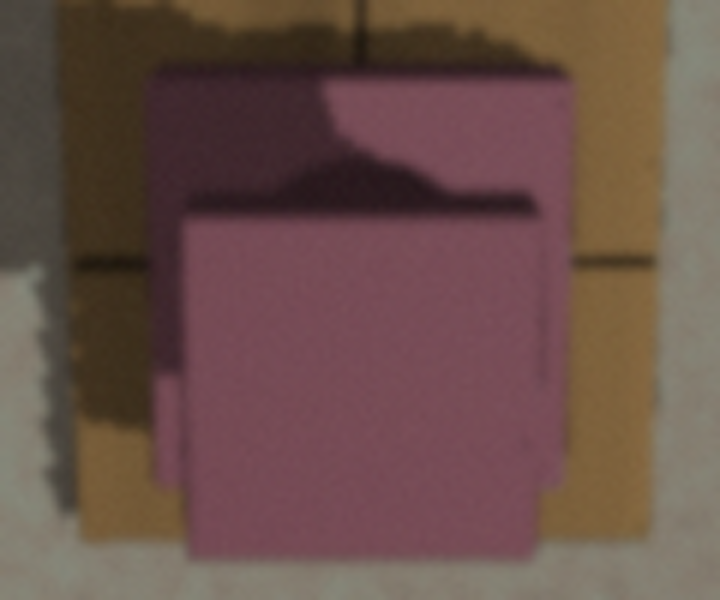

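```bash
python3 - <<'E'
from h import *
T,_=pose(); s=eyes.snapshot("wrist"); k=lambda x,y:((x+.5)/6-.5+260,(y+.5)/6-.5+135)
for z,pts in ((.094,[(183,214),(540,214),(536,558),(189,558)]),(.034,[(150,78),(572,78),(562,488),(157,488)]),(.010,[(360,262)])):
    W=np.array([ray(s,k(*p),z,T)[:2] for p in pts])*1000; print(W.round(1).tolist(),W.mean(0).round(1), np.linalg.norm(W-np.roll(W,1,0),axis=1).round(1))
E
```

```text
[[517.8, -133.6], [562.0, -138.4], [557.6, -183.5], [512.7, -178.7]] [ 537.5 -158.5] [45.3 44.4 45.3 45.2]
[[509.1, -122.4], [572.8, -129.2], [566.0, -194.1], [501.5, -187.2]] [ 537.3 -158.2] [65.3 64.  65.2 64.8]
[[537.2, -158.8]] [ 537.2 -158.8] [0.]
```

The column checks out in one view: cap (537.5, -158.5), plinth (537.3, -158.2), board cross (537.2, -158.8) mm. Now the round board.

play_rows:
  targets:
    - [296,-44,5,0,0,0,1]
    - [296,-44,5,0,0,0,1]
    - [296,-44,5,0,0,0,1]
    - [296,-44,5,0,0,0,1]
    - [296,-44,5,0,0,0,1]
    - [296,-44,5,0,0,0,1]
    - [296,-44,5,0,0,0,1]
    - [296,-44,5,0,0,0,1]
    - [296,-44,5,0,0,0,1]
    - [296,-44,5,0,0,0,1]
    - [296,-44,5,0,0,0,1]

```text
clock: 21.48
eef_pos: [0.5244, 0.1389, 0.2194]
tool_rot: [-2.337, -2.096, 0.005]
force: [-0.6, -0.7, -0.1]
opening: 0.085
```

```bash
python3 - <<'E'
from h import *
wristview("w14",.010,kind="wood")
delta((.6622,.0145,.20),83.9)
E
```

```text
[ 264  123  105  103 8399] ctr 521.4 141.9 rect [521.4 141.7] [101.8 102.5] 36.6 circ [521.3 142. ] 51.6
[558 251  58  84 861] ctr 796.1 -7.0 rect [796.6 -22.8] [ 49.3 122.6] 42.7 circ [799.1 -20.4] 62.1
cur [0.5246 0.1386 0.2197] yaw 83.7 -> d [-108.3  150.4   19.3] r [-0.2  0.  -0.2]
```

View pics/w14.png

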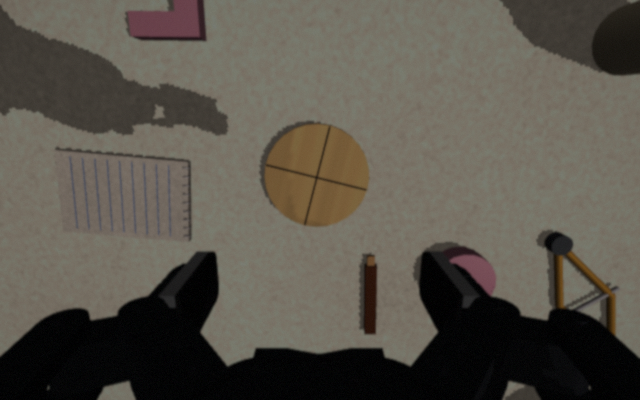

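play_rows:
  targets:
    - [-108,150,19,0,0,0,1]
    - [-108,150,19,0,0,0,1]
    - [-108,150,19,0,0,0,1]
    - [-108,150,19,0,0,0,1]
    - [-108,150,19,0,0,0,1]
    - [-108,150,19,0,0,0,1]
    - [-108,150,19,0,0,0,1]
    - [-108,150,19,0,0,0,1]

```text
clock: 22.2
eef_pos: [0.6612, 0.0135, 0.2]
tool_rot: [-2.34, -2.092, 0.005]
force: [-0.5, 0.0, 0.2]
opening: 0.0853
```

```bash
python3 - <<'E'
from h import *
wristview("w15",.022)
delta((.6622,.0145,.08),83.9)
E
```

```text
[ 284  146   73   73 4160] ctr 662.2 15.4 rect [662.3  15.2] [63.2 63.9] 83.6 circ [662.1  15.7] 32.6
[208 328  45  34 749] ctr 553.0 -146.1 rect [ 549.4 -148.5] [24.3 38.7] 83.8 circ [ 549.6 -146. ] 21.3
cur [0.6611 0.0143 0.2005] yaw 83.7 -> d [  0.3   1.6 120.5] r [-0.2  0.  -0.2]
```

View pics/w15.png

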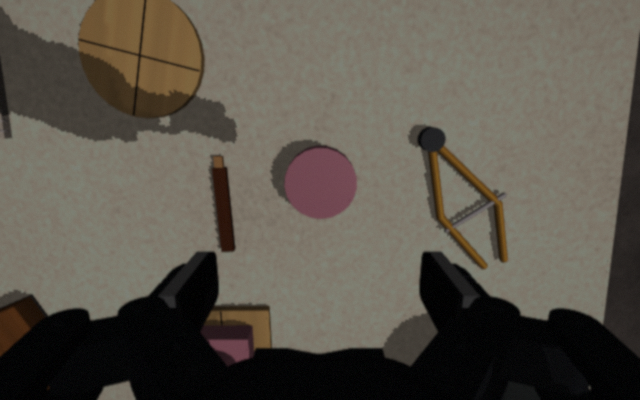

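The disc is at (321,183). The pencil (225) and compass (435) are clear of the finger columns, about 259 to 383.

play_rows:
  targets:
    - [0.5,1.2,40,-0.2,0,0,1]
    - [0.5,1.2,80,-0.2,0,0,1]
    - [0.5,1.2,110,-0.2,0,0,1]
    - [0.5,1.2,130,-0.2,0,0,1]
    - [0.5,1.2,130,-0.2,0,0,1]
    - [0.5,1.2,130,-0.2,0,0,1]

```text
clock: 22.75
eef_pos: [0.6604, 0.0156, 0.0702]
tool_rot: [-2.338, -2.096, 0.004]
force: [0.0, -0.2, 0.2]
opening: 0.0852
```

```bash
python3 - <<'E'
from h import *
wristview("w16",.022)
delta((.6622,.0153,.031),83.9)
E
```

```text
[  260   180   124   116 11373] ctr 661.2 6.6 rect [664.    9.6] [64.7 52.2] 16.5 circ [662.3  15.6] 32.6
cur [0.6621 0.0155 0.0721] yaw 83.7 -> d [-0.1  0.1 41.1] r [ 0.1  0.  -0.2]
```

play_rows:
  targets:
    - [-0.1,0.1,20,0,0,0,1]
    - [-0.1,0.1,36,0,0,0,1]
    - [-0.1,0.1,41,0,0,0,1]
    - [-0.1,0.1,41,0,0,0,1]
    - [-0.1,0.1,41,0,0,0,0.7]
    - [-0.1,0.1,41,0,0,0,0.55]
    - [-0.1,0.1,41,0,0,0,0.55]
    - [-0.1,0.1,41,0,0,0,0.55]
    - [-0.1,0.1,41,0,0,0,0.55]
    - [-0.1,0.1,41,0,0,0,0.55]

```text
clock: 23.63
eef_pos: [0.6639, 0.0155, 0.0337]
tool_rot: [2.337, 2.094, 0.006]
force: [-0.5, 0.4, 6.5]
opening: 0.0642
```

play_rows:
  targets:
    - [0,0,-30,0,0,0,0.55]
    - [0,0,-60,0,0,0,0.55]
    - [0,0,-80,0,0,0,0.55]
    - [0,0,-80,0,0,0,0.55]
    - [0,0,-80,0,0,0,0.55]

```text
clock: 24.05
eef_pos: [0.6649, 0.0154, 0.1161]
tool_rot: [2.335, 2.092, 0.012]
force: [-0.3, -0.0, -0.6]
opening: 0.0643
```

```bash
python3 - <<'E'
from h import *
delta((.5214,.1419,.11),83.9)
s=eyes.snapshot("wrist"); cv2.imwrite("pics/w17.png",s["color"][:,:,::-1])
E
```

```text
cur [0.6649 0.0154 0.1161] yaw 83.7 -> d [ 110.  -156.5    4.6] r [ 0.6 -0.1 -0.2]
```

View pics/w17.png

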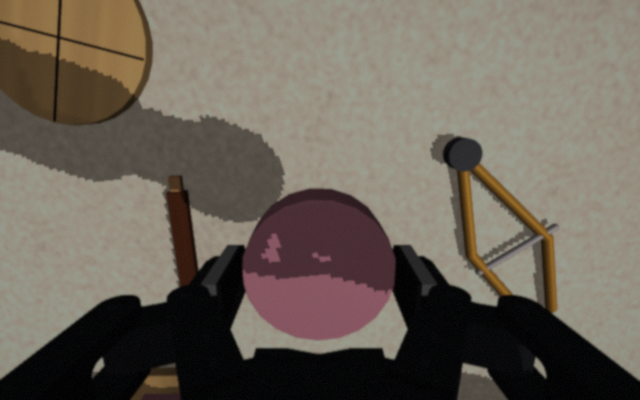

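```bash
python3 - <<'E'
from h import *
s=eyes.snapshot("wrist")
for z in (.0117,.009):
  for p in [(243,265),(396,265),(320,200),(320,339.5)]: print(toolpt(p,z,s).round(1))
E
```

```text
[  4.1 -31.4  11.7]
[ 4.1 32.5 11.7]
[32.2  0.8 11.7]
[-32.2   0.8  11.7]
[  5.4 -30.8   9. ]
[ 5.4 31.9  9. ]
[33.   0.8  9. ]
[-30.2   0.8   9. ]
```

play_rows:
  targets:
    - [110,-156.5,5,0.6,0,-0.2,0.55]
    - [110,-156.5,5,0.6,0,-0.2,0.55]
    - [110,-156.5,5,0.6,0,-0.2,0.55]
    - [110,-156.5,5,0.6,0,-0.2,0.55]
    - [110,-156.5,5,0.6,0,-0.2,0.55]
    - [110,-156.5,5,0.6,0,-0.2,0.55]
    - [110,-156.5,30,0.6,0,-0.2,0.55]
    - [110,-156.5,60,0.6,0,-0.2,0.55]
    - [110,-156.5,60,0.6,0,-0.2,0.55]
    - [110,-156.5,60,0.6,0,-0.2,0.55]

```text
clock: 24.98
eef_pos: [0.5171, 0.1409, 0.0499]
tool_rot: [-2.33, -2.095, 0.016]
force: [-0.7, -0.0, 0.2]
opening: 0.064
```

```bash
python3 - <<'E'
from h import *
place(.5214,.1419,.046,83.9,.3,.4)
E
```

```text
cur [0.5171 0.1409 0.0499] yaw 83.9 -> d [1.2 3.8 3.8] r [-0.7  0.1  0. ]
```

play_rows:
  targets:
    - [1.2,3.8,1,-0.7,0,0,0.55]
    - [1.2,3.8,2,-0.7,0,0,0.55]
    - [1.2,3.8,3,-0.7,0,0,0.55]
    - [1.2,3.8,3,-0.7,0,0,0.55]
    - [1.2,3.8,3,-0.7,0,0,0.55]

```text
clock: 25.4
eef_pos: [0.5215, 0.1417, 0.0476]
tool_rot: [2.335, 2.099, -0.002]
force: [-0.2, -0.4, -0.1]
opening: 0.0645
```

```bash
python3 - <<'E'
from h import *
place(.5214,.1419,.0437,83.9,.3,.4)
E
```

```text
cur [0.5215 0.1417 0.0476] yaw 83.9 -> d [-0.1 -0.6  3.9] r [0.  0.1 0. ]
```

play_rows:
  targets:
    - [-0.1,-0.5,2,0,0,0,0.55]
    - [-0.1,-0.5,3,0,0,0,0.55]
    - [-0.1,-0.5,4,0,0,0,0.55]
    - [-0.1,-0.5,5,0,0,0,0.55]
    - [-0.1,-0.5,5,0,0,0,0.55]

```text
clock: 25.82
eef_pos: [0.5211, 0.1416, 0.0437]
tool_rot: [2.335, 2.099, -0.001]
force: [-3.0, -1.4, 7.7]
opening: 0.0643
```

play_rows:
  targets:
    - [0,0,0,0,0,0,0.78]
    - [0,0,0,0,0,0,0.82]
    - [0,0,0,0,0,0,1]
    - [0,0,0,0,0,0,1]
    - [0,0,0,0,0,0,1]
    - [0,0,-30,0,0,0,1]
    - [0,0,-70,0,0,0,1]
    - [0,0,-110,0,0,0,1]
    - [0,0,-150,0,0,0,1]
    - [0,0,-160,0,0,0,1]
    - [0,0,-160,0,0,0,1]

```text
clock: 26.73
eef_pos: [0.5236, 0.1426, 0.2082]
tool_rot: [2.332, 2.096, 0.012]
force: [0.2, -0.8, -0.3]
opening: 0.0852
```

```bash
python3 - <<'E'
from h import *
wristview("w18",.032)
delta((.6155,-.3325,.22),55)
E
```

```text
[ 118    0   82   42 2451] ctr 414.4 288.5 rect [412.  290.9] [27.  57.5] 84.0 circ [412.2 291.6] 31.3
[ 278  151   73   72 4073] ctr 521.1 141.6 rect [521.1 141.8] [63.2 62.8] 83.7 circ [521.  141.8] 32.4
cur [0.5221 0.1422 0.2053] yaw 83.9 -> d [-462.1  143.4  -13.8] r [ 0.3 -0.1 28.9]
```

View pics/w18.png

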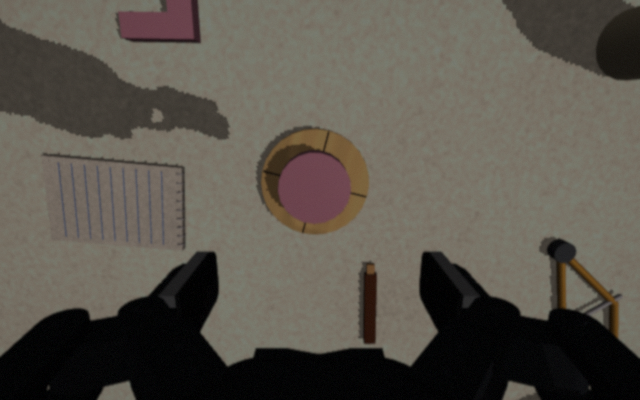

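```bash
python3 - <<'E'
from h import *
s=eyes.snapshot("scene"); print([ray(s,p,0).round(3) for p in [(295,362),(266,345),(325,345)]]); print("top",[ray(s,(294,300),z).round(3) for z in (.08,.1,.12)])
s=eyes.snapshot("side"); print([ray(s,p,0).round(3) for p in [(248,127),(229,118),(265,120)]]);print("top",[ray(s,(243,87),z).round(3) for z in (.08,.1,.12)])
delta((.60,-.31,.22),60)
E
```

```text
[array([ 0.882, -0.254,  0.   ]), array([ 0.827, -0.294,  0.   ]), array([ 0.867, -0.19 ,  0.   ])]
top [array([ 0.809, -0.228,  0.08 ]), array([ 0.827, -0.232,  0.1  ]), array([ 0.844, -0.236,  0.12 ])]
[array([ 0.827, -0.214,  0.   ]), array([ 0.907, -0.224,  0.   ]), array([ 0.802, -0.267,  0.   ])]
top [array([ 0.884, -0.287,  0.08 ]), array([ 0.86, -0.26,  0.1 ]), array([ 0.836, -0.234,  0.12 ])]
cur [0.52   0.1417 0.2021] yaw 83.9 -> d [-440.6  127.5  -16.8] r [-0.   0.2 23.9]
```

play_rows:
  targets:
    - [-440,127,-17,0,0,23.9,1]
    - [-440,127,-17,0,0,23.9,1]
    - [-440,127,-17,0,0,23.9,1]
    - [-440,127,-17,0,0,23.9,1]
    - [-440,127,-17,0,0,23.9,1]
    - [-440,127,-17,0,0,23.9,1]
    - [-440,127,-17,0,0,23.9,1]
    - [-440,127,-17,0,0,23.9,1]
    - [-440,127,-17,0,0,23.9,1]
    - [-440,127,-17,0,0,23.9,1]
    - [-440,127,-17,0,0,23.9,1]
    - [-440,127,-17,0,0,23.9,1]
    - [-440,127,-17,0,0,23.9,1]
    - [-440,127,-17,0,0,23.9,1]

```text
clock: 28.05
eef_pos: [0.5985, -0.3089, 0.2171]
tool_rot: [-2.718, -1.568, 0.008]
force: [0.1, -0.1, 0.1]
opening: 0.0854
```

```bash
cat >> h.py <<'E'
def hexa(name,hz,near):
    T,st=pose(); s=eyes.snapshot("wrist"); im=s["color"]; cv2.imwrite(f"pics/{name}.png",im[:,:,::-1])
    m,h=masks(im); V=h[:,:,2]; k,lab,stt,c=cv2.connectedComponentsWithStats(m); best=None
    for i in range(1,k):
        if stt[i,4]<400: continue
        e=np.linalg.norm(ray(s,c[i],hz,T)[:2]-near)
        if best is None or e<best[0]: best=(e,i)
    reg=lab==best[1]; t,_=cv2.threshold(V[reg].reshape(-1,1),0,255,cv2.THRESH_OTSU)
    top=cv2.morphologyEx((reg&(V>t)).astype(np.uint8),cv2.MORPH_OPEN,np.ones((3,3)))
    cs,_=cv2.findContours(top,cv2.RETR_EXTERNAL,cv2.CHAIN_APPROX_NONE); cc=max(cs,key=cv2.contourArea)[:,0]
    W=np.array([ray(s,p,hz,T)[:2] for p in cc],np.float32)*1000
    mm=cv2.moments(W.reshape(-1,1,2)); ap=cv2.approxPolyDP(W.reshape(-1,1,2),5,True)[:,0]
    print("ctr",mm['m10']/mm['m00'],mm['m01']/mm['m00'],"circ",cv2.minEnclosingCircle(W))
    E=np.roll(ap,-1,0)-ap; print(ap.round(1).tolist(),np.linalg.norm(E,axis=1).round(1),(np.degrees(np.arctan2(E[:,1],E[:,0]))%60).round(1))
E
python3 - <<'E'
from h import *
hexa("w19",.024,np.array([.6155,-.3325]))
T,_=pose(); print(T[:3,3],yawof(T[:3,:3]))
E
```

```text
ctr 615.6398050705632 -331.3610345979097 circ ((615.712158203125, -331.2434997558594), 24.495906829833984)
[[618.5999755859375, -307.0], [597.5, -315.79998779296875], [592.5, -338.0], [612.5999755859375, -355.5], [634.2999877929688, -347.20001220703125], [638.2000122070312, -321.6000061035156]] [22.9 22.8 26.6 23.2 25.9 24.4] [22.6 17.3 19.1 20.8 21.3 23.4]
[ 0.5988307  -0.30805775  0.21807672] 60.04004234566794
```

View pics/w19.png

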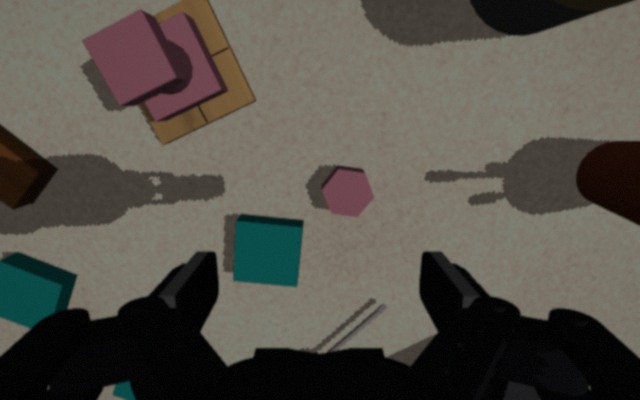

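The hexagon is at (348,191): centre (615.6, -331.3), edges at 20.7° mod 60. Gripping at yaw 20.7° keeps the jaws clear of the turquoise block at (268,250).

```bash
python3 - <<'E'
from h import *
delta((.6156,-.3314,.08),20.7)
E
```

```text
cur [ 0.5988 -0.3081  0.2181] yaw 60.0 -> d [-11.4  26.8 138. ] r [-0.2  0.2 39.3]
```

play_rows:
  targets:
    - [-11.4,26.8,20,-0.2,0.2,39.3,1]
    - [-11.4,26.8,50,-0.2,0.2,39.3,1]
    - [-11.4,26.8,80,-0.2,0.2,39.3,1]
    - [-11.4,26.8,110,-0.2,0.2,39.3,1]
    - [-11.4,26.8,138,-0.2,0.2,39.3,1]
    - [-11.4,26.8,138,-0.2,0.2,39.3,1]
    - [-11.4,26.8,138,-0.2,0.2,39.3,1]
    - [-11.4,26.8,138,-0.2,0.2,39.3,1]
    - [-11.4,26.8,138,-0.2,0.2,39.3,1]

```text
clock: 28.85
eef_pos: [0.6168, -0.3306, 0.0818]
tool_rot: [3.087, 0.57, 0.003]
force: [-0.4, 0.2, 0.6]
opening: 0.0855
```

```bash
python3 - <<'E'
from h import *
hexa("w20",.024,np.array([.6155,-.3325]))
delta((.6156,-.3314,.031),20.7)
E
```

```text
ctr 616.368862041717 -330.80653708693416 circ ((615.9536743164062, -331.5121154785156), 25.1159725189209)
[[638.5, -321.79998779296875], [619.0, -307.1000061035156], [595.9000244140625, -316.29998779296875], [593.0999755859375, -340.3999938964844], [614.7999877929688, -355.5], [636.0, -346.70001220703125]] [24.4 24.9 24.2 26.5 22.9 25. ] [22.8 21.8 23.3 25.1 22.7 24.2]
cur [ 0.6169 -0.331   0.082 ] yaw 20.9 -> d [-1.5 -0.2 51. ] r [ 0.2 -0.1  0.2]
```

View pics/w20.png

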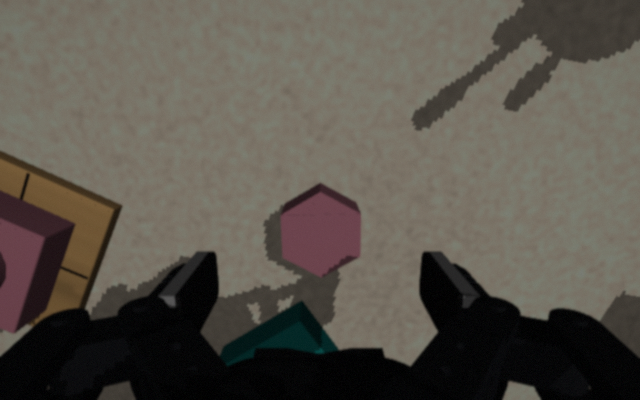

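play_rows:
  targets:
    - [-1.2,-0.1,20,0,0,-1.3,1]
    - [-1.2,-0.1,40,0,0,-1.3,1]
    - [-1.2,-0.1,50.5,0,0,-1.3,1]
    - [-1.2,-0.1,50.5,0,0,-1.3,1]
    - [-1.2,-0.1,50.5,0,0,-1.3,0.7]
    - [-1.2,-0.1,50.5,0,0,-1.3,0.5]
    - [-1.2,-0.1,50.5,0,0,-1.3,0.35]
    - [-1.2,-0.1,50.5,0,0,-1.3,0.35]
    - [-1.2,-0.1,50.5,0,0,-1.3,0.35]
    - [-1.2,-0.1,50.5,0,0,-1.3,0.35]
    - [-1.2,-0.1,50.5,0,0,-1.3,0.35]

```text
clock: 29.82
eef_pos: [0.6169, -0.332, 0.0333]
tool_rot: [3.078, 0.603, 0.007]
force: [0.2, -0.7, 6.1]
opening: 0.043
```

play_rows:
  targets:
    - [0,0,-30,0,0,0,0.35]
    - [0,0,-60,0,0,0,0.35]
    - [0,0,-100,0,0,0,0.35]
    - [0,0,-140,0,0,0,0.35]
    - [0,0,-170,0,0,0,0.35]
    - [0,0,-170,0,0,0,0.35]
    - [0,0,-170,0,0,0,0.35]

```text
clock: 30.4
eef_pos: [0.6172, -0.332, 0.2065]
tool_rot: [3.074, 0.602, 0.014]
force: [0.5, 0.5, -1.0]
opening: 0.0434
```

```bash
python3 - <<'E'
from h import *
delta((.5212,.1418,.20),55)
s=eyes.snapshot("wrist"); cv2.imwrite("pics/w21.png",s["color"][:,:,::-1])
E
```

```text
cur [ 0.6172 -0.332   0.2065] yaw 22.2 -> d [  89.9 -475.1    2.3] r [  0.7  -0.2 -32.8]
```

View pics/w21.png

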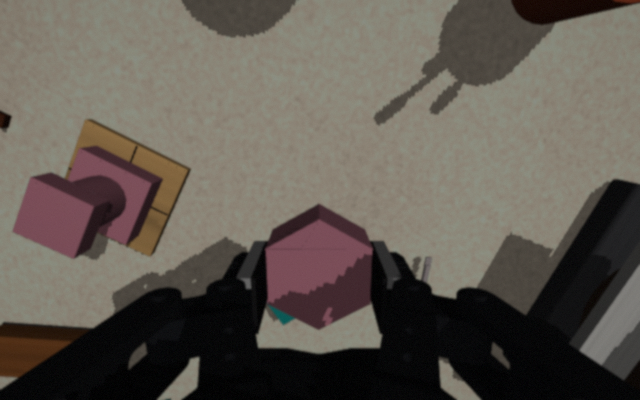

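```bash
python3 - <<'E'
from h import *
s=eyes.snapshot("wrist"); cr=s["color"][195:340,255:385]
out=np.clip(cv2.resize(cr,None,fx=4,fy=4,interpolation=cv2.INTER_CUBIC).astype(float)*2,0,255).astype(np.uint8)
cv2.imwrite("pics/w21c.png",out[:,:,::-1])
E
```

```text
(no output)
```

View pics/w21c.png

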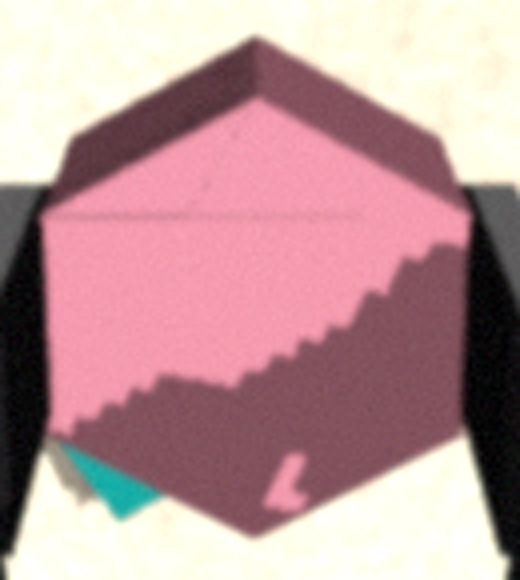

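```bash
python3 - <<'E'
from h import *
s=eyes.snapshot("wrist")
W=np.array([toolpt((255+(x+.5)/4-.5,195+(y+.5)/4-.5),.0093,s) for x,y in [(258,97),(255,537),(42,213),(50,435),(471,213),(463,435)]]); print(W.round(1).tolist(),W.mean(0).round(2))
E
```

```text
[[24.8, -0.5, 9.3], [-25.4, -0.8, 9.3], [12.5, -22.3, 9.3], [-12.9, -22.6, 9.3], [12.5, 21.1, 9.3], [-12.9, 21.3, 9.3]] [-0.23 -0.64  9.3 ]
```

play_rows:
  targets:
    - [90,-475,2,0.7,0,-32.8,0.35]
    - [90,-475,2,0.7,0,-32.8,0.35]
    - [90,-475,2,0.7,0,-32.8,0.35]
    - [90,-475,2,0.7,0,-32.8,0.35]
    - [90,-475,2,0.7,0,-32.8,0.35]
    - [90,-475,2,0.7,0,-32.8,0.35]
    - [90,-475,2,0.7,0,-32.8,0.35]
    - [90,-475,2,0.7,0,-32.8,0.35]
    - [90,-475,2,0.7,0,-32.8,0.35]
    - [90,-475,2,0.7,0,-32.8,0.35]
    - [90,-475,2,0.7,0,-32.8,0.35]
    - [90,-475,2,0.7,0,-32.8,0.35]
    - [90,-475,2,0.7,0,-32.8,0.35]
    - [90,-475,2,0.7,0,-32.8,0.35]
    - [90,-475,2,0.7,0,-32.8,0.35]

```text
clock: 31.8
eef_pos: [0.5183, 0.1425, 0.1964]
tool_rot: [-2.778, -1.446, 0.007]
force: [0.2, -1.1, -0.6]
opening: 0.0429
```

```bash
python3 - <<'E'
from h import *
place(.5212,.1418,.075,55,-.2,-.5)
E
```

```text
cur [0.5183 0.1425 0.1964] yaw 55.0 -> d [  1.2   4.6 121.4] r [-0.6 -0.  -0. ]
```

play_rows:
  targets:
    - [1.2,4,40,-0.4,0,0,0.35]
    - [1.2,4,75,-0.4,0,0,0.35]
    - [1.2,4,105,-0.4,0,0,0.35]
    - [1.2,4,118,-0.4,0,0,0.35]
    - [1.2,4,118,-0.4,0,0,0.35]
    - [1.2,4,118,-0.4,0,0,0.35]
    - [1.2,4,118,-0.4,0,0,0.35]

```text
clock: 32.38
eef_pos: [0.5224, 0.1412, 0.0794]
tool_rot: [-2.786, -1.447, -0.0]
force: [-0.2, 0.3, 0.5]
opening: 0.0431
```

```bash
python3 - <<'E'
from h import *
place(.5212,.1418,.067,55,-.2,-.5)
E
```

```text
cur [0.5224 0.1412 0.0794] yaw 54.9 -> d [ 0.  -0.8 12.4] r [-0.1 -0.1 -0.1]
```

play_rows:
  targets:
    - [0,-0.8,5,0,0,0,0.35]
    - [0,-0.8,9,0,0,0,0.35]
    - [0,-0.8,11.5,0,0,0,0.35]
    - [0,-0.8,11.5,0,0,0,0.35]
    - [0,-0.8,11.5,0,0,0,0.35]

```text
clock: 32.8
eef_pos: [0.5216, 0.1417, 0.068]
tool_rot: [-2.785, -1.447, -0.0]
force: [0.5, -0.6, -0.4]
opening: 0.043
```

```bash
python3 - <<'E'
from h import *
place(.5212,.1418,.0653,55,-.2,-.5)
E
```

```text
cur [0.5216 0.1417 0.068 ] yaw 54.9 -> d [0.  0.1 2.7] r [-0.1 -0.1 -0.1]
```

play_rows:
  targets:
    - [0,0,1.5,0,0,0,0.35]
    - [0,0,2.5,0,0,0,0.35]
    - [0,0,3.5,0,0,0,0.35]
    - [0,0,3.8,0,0,0,0.35]
    - [0,0,3.8,0,0,0,0.35]

```text
clock: 33.22
eef_pos: [0.5218, 0.1419, 0.0653]
tool_rot: [-2.786, -1.447, -0.002]
force: [-2.5, 0.2, 8.0]
opening: 0.0435
```

play_rows:
  targets:
    - [0,0,0,0,0,0,0.54]
    - [0,0,0,0,0,0,0.58]
    - [0,0,0,0,0,0,0.8]
    - [0,0,0,0,0,0,1]
    - [0,0,0,0,0,0,1]
    - [0,0,-20,0,0,0,1]
    - [0,0,-60,0,0,0,1]
    - [0,0,-100,0,0,0,1]
    - [0,0,-140,0,0,0,1]
    - [0,0,-150,0,0,0,1]
    - [0,0,-150,0,0,0,1]
    - [0,0,-150,0,0,0,1]

```text
clock: 34.22
eef_pos: [0.522, 0.1415, 0.2155]
tool_rot: [-2.786, -1.447, -0.004]
force: [-0.5, -0.8, 0.0]
opening: 0.0858
```

```bash
python3 - <<'E'
from h import *
hexa("w22",.056,np.array([.521,.142]))
s=eyes.snapshot("wrist"); cr=s["color"][120:250,255:385]
out=np.clip(cv2.resize(cr,None,fx=4.5,fy=4.5,interpolation=cv2.INTER_CUBIC).astype(float)*1.8,0,255).astype(np.uint8)
cv2.imwrite("pics/w22c.png",out[:,:,::-1])
for n in ("scene","side"): cv2.imwrite(f"pics/{n}22.png",eyes.snapshot(n)["color"][:,:,::-1])
E
```

```text
ctr 526.0122090573699 142.76813207755336 circ ((524.6859130859375, 145.76846313476562), 29.689863204956055)
[[531.7999877929688, 174.60000610351562], [518.9000244140625, 173.60000610351562], [538.9000244140625, 164.60000610351562], [546.5999755859375, 140.8000030517578], [533.2999877929688, 162.39999389648438], [511.29998779296875, 164.60000610351562], [496.8999938964844, 144.89999389648438], [499.70001220703125, 129.8000030517578], [515.4000244140625, 117.69999694824219], [537.5, 119.69999694824219], [553.0, 138.3000030517578], [551.0, 159.10000610351562]] [13.  21.9 25.1 25.4 22.1 24.3 15.4 19.9 22.2 24.3 20.8 24.7] [ 4.4 35.8 48.   1.6 54.5 53.8 40.6 22.3  5.1 50.3 35.5 21.1]
```

View pics/w22c.png

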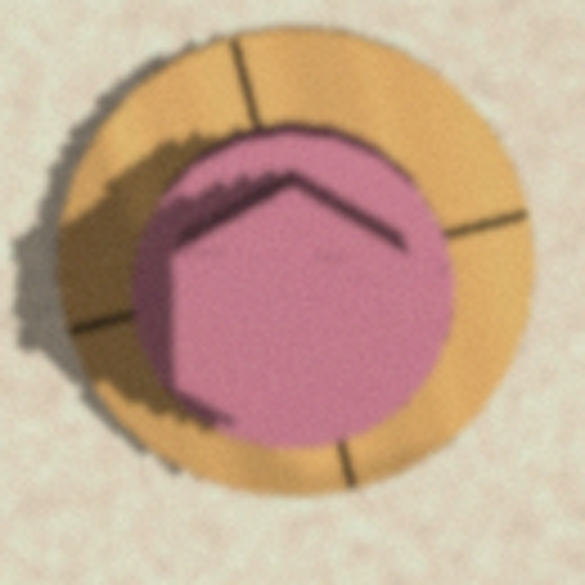

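View pics/side22.png

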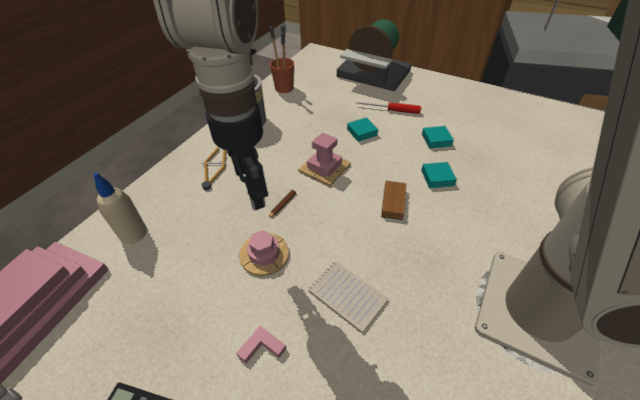

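View pics/scene22.png

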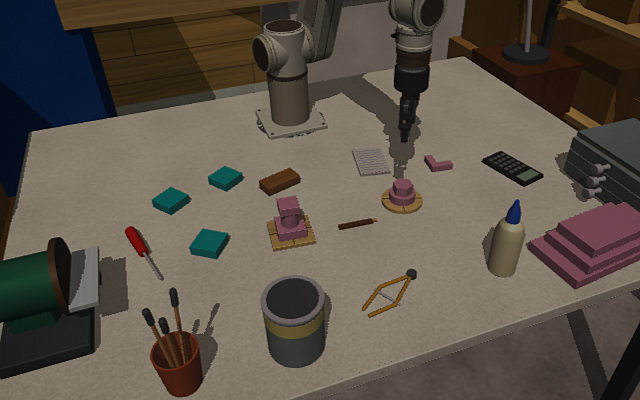

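```bash
python3 - <<'E'
from h import *
T,_=pose(); s=eyes.snapshot("wrist")
k=lambda x,y:((x+.5)/4.5-.5+255,(y+.5)/4.5-.5+120)
P=lambda x,y,z: ray(s,k(x,y),z,T)[:2]*1000
A=P(293,187,.056);UL=P(174,250,.056);LL=P(175,388,.056);UR=P(409,250,.056)
print("edges",np.linalg.norm(A-UL),np.linalg.norm(UL-LL),np.linalg.norm(A-UR))
print("centre est A+LL-UL",A+LL-UL)
u=(LL-UL); u/=np.linalg.norm(u); print("A + 25.4 down",A+u*25.4, "mid UL UR then 12.7",(UL+UR)/2+u*12.7)
x=P(293,272,.010); print("board cross approx",x)
c=P(294,128,.032);b=P(294,447,.032);l=P(133,290,.032);r=P(454,290,.032);print("disc",(c+b)/2,(l+r)/2)
E
```

```text
edges 24.779139563477457 26.415122066606703 24.26652476065856
centre est A+LL-UL [519.57113483 140.86858703]
A + 25.4 down [520.16542025 141.69156798] mid UL UR then 12.7 [520.68484478 142.63272807]
board cross approx [520.33916638 141.60483948]
disc [520.84563053 141.85081105] [520.98176611 142.25991126]
```

Both stacks stand and the offcut and turquoise pieces haven't moved. The hexagon centre is within about 1 mm of the disc and board, and the gripper is clear, so I'm handing in.

```bash
python3 -c "
from rig import hand_in
print(hand_in())"
```

```text
the job is handed in; nothing more can be done
None
```

Both stacks are built and the job is handed in, after about 34 s of the 115 s allowed. I built the column on the square board (plinth, drum, cap), then the foot on the round board (disc, hexagon).

**Column:** the last overhead view put the cap at (537.5, -158.5) mm, the plinth at (537.3, -158.2) mm and the board cross at (537.2, -158.8) mm. The drum was measured before the cap went on, and is within about 1 mm of the plinth's centre. The plinth and cap edges are within about 0.3° of square to the board.

**Foot:** the disc is within about 0.5 mm of the board centre. I estimated the hexagon from visible corners, and those estimates fell within about 1.5 mm of the disc and board centres. The automatic outline of the hexagon failed in that last view because it merged with the disc, so I read the corners by eye from an enlarged crop.

**Forces and clearances:** the contact forces I read when placing pieces were about 12 N at most. In the final scene and side pictures both stacks stand upright, and the offcut, turquoise look-alikes and other items show no movement. The open gripper was about 130 mm clear of the foot.

**One hiccup:** joint 6 reached its range limit on the approach to the drum, so that move stopped short. I changed the tool's yaw and carried on, and nothing was touched.

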